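Lock the kitchen press with its spring cotter

TASK

Swing the press's raised bar down until it is fully home over the upright stud. Then take the spring cotter lying on the worktop, push its straight leg through the stud's cross hole from the front until the bow snaps over the stud, and let go. Push with feeling, never with more than 25 N on the cotter, and leave the salt shaker, the spice jar and the garlic alone.

Things in the scene. Friction and masses are not known exactly. Their poses are not given: they have to be found in the camera images.
- press: Press, fixed on the worktop: wooden board 130 x 330 mm, white tub with wooden follower (front 57 mm ahead of the stud's line, 84 mm high), steel bar hinged at the left end, upright 16 mm round steel stud near the right end. Origin under the board's centre. x points from its front (robot's side) to its back, y along the bar to its hinge, z up.
- hole_nominal (a point): Nominal middle of the cross hole in the stud, 131 mm up, fixed to the press, axes as the press. The hole, 9 mm wide and 7.4 mm high, runs level right through the stud along x. The stud is screwed in by hand: the REAL hole is straight above or below this point, by up to 14 mm, to be found by eye or by feel (a pushed stud does not yield). The stud ends 28 mm above the real hole's middle.
- bar (a joint): Angle of the press bar, rad: 0 is fully home (level), growing as it is raised. The stiff hinge stays where left and yields to 2 to 5 N down on the tab. Hinge axis: along x, 225 mm towards +y of and 33 mm below hole_nominal. A slot in the bar clears the stud; the closed bar's top is 102 mm over the worktop, 36 mm wide (44 mm at the tab).
- bar_tab (a point): Top of the round black thumb pad (44 mm across) on the bar's free end, 276 mm from the hinge; its z axis is square to the bar. Push it down here with closed fingers.
- cotter_grip (a point): Centre of the grey plastic grip (32 mm along x, 24 mm wide along y, 20 mm high; take it across the 24 mm) of the loose spring cotter lying flat on the worktop, this point 10 mm up. x points along the straight leg to its tip, z up; the springy bow is on the +y side. Wire 5 mm thick, whole cotter about 60 g. A neck 9 mm thick round the leg runs on to x = 44 mm.
- cotter_seat (a point): Point on the cotter's straight leg, 55 mm along x from cotter_grip, same axes: it is on the stud's axis when the cotter is home. Beside it is the bow's pocket that hugs the stud; the bow's inward bump is 9 mm ahead of it, its flared end 21 mm ahead and 14 mm to +y.
- cotter_tip (a point): Square-cut tip of the cotter's straight leg (its edge barely broken), 84 mm along x from cotter_grip, same axes.
- bow (a joint): Spread of the springy bow from the leg, rad: 0 at rest, about 0.11 as its bump rides over the stud, under 0.06 when snapped home. Riding over takes a push of roughly 6 to 16 N along the leg, which falls away at the snap; 3 mm beyond home the neck strikes the stud and it goes no farther.
- salt_shaker: Bystander: glass salt shaker with grey top, 44 x 44 x 90 mm, loose, origin under its centre.
- spice_jar: Bystander: glass spice jar with dark cap, 41 x 41 x 105 mm, loose, origin under its centre.
- garlic: Bystander: garlic bulb, 60 x 60 x 59 mm, loose, origin under its centre.
There are look-alikes about, which are no part of the job. Of the things that look like the part that bears cotter_grip, the smallest one is meant.

How it is judged:
On the way, in this order (a step that is already met when the one before it is completed fails the run):
1. the bar is fully home and the cotter not yet in the hole (value of joint bar below 0.03 rad and distance between cotter_seat and hole_nominal above 0.04 m), for 0.1 s.
2. the leg's tip is through the stud's cross hole, the bar still home (value of joint bar below 0.03 rad and x of cotter_tip in the frame of hole_nominal between 0.008 and 0.04 m and y of cotter_tip in the frame of hole_nominal between -0.006 and 0.006 m and z of cotter_tip in the frame of hole_nominal between -0.0185 and 0.0185 m), for 0.1 s.
At the end, for the whole second after the job is handed in: The bar is down (within 0.03 rad), the cotter's leg is through the stud's cross hole with its seat within 4 mm of the stud's axis along the leg and across and within 16 mm of the nominal height, the bow has snapped shut over the stud (spread under 0.07 rad), and the cotter is released and at rest (value of joint bar below 0.03 rad and x of cotter_seat in the frame of hole_nominal between -0.004 and 0.0045 m and y of cotter_seat in the frame of hole_nominal between -0.004 and 0.004 m and z of cotter_seat in the frame of hole_nominal between -0.016 and 0.016 m and value of joint bow below 0.07 rad and linear speed of cotter below 0.02 m/s and contact force between the fingers and cotter below 0.1 N); the robot touches nothing.
It fails at once if the cotter is pushed against the press with more than 25 N (contact force between cotter and press above 25 N).
It fails at once if the salt shaker is moved (distance of salt_shaker from where it was at the start of the episode above 0.02 m).
It fails at once if the spice jar is moved (distance of spice_jar from where it was at the start of the episode above 0.02 m).
It fails at once if the garlic is moved (distance of garlic from where it was at the start of the episode above 0.02 m).
It also fails if it takes over 72 s, if anything falls off the work surface, if the arm or the gripper's body presses on something with over 40 N, if the wrist force passes 120 N, or if a joint passes its speed limit or range.

ROBOT

A 7-joint arm with a two-finger parallel gripper is mounted at the origin on a cart in front of the work surface, level with it; the furniture and walls round the work are solid. World frame = base frame: x ahead of the robot, y to its left, z up, the work surface at z = 0. Lengths are in m, angles in rad, forces in N, time in s.
With the tool pointing down it reaches from about 0.4 to 0.85 m from the base axis. Payload 10.4 kg.
Tool frame: the origin (TCP) lies midway between the tips of the shut fingers; the grasp point (between the pads) lies 19 mm behind it (env.pinch_z is the distance from the TCP to the grasp point, in m); z points along the fingers, x is the direction in which the jaws open and shut, and the axes are right-handed (so a half turn about z gives the same grasp; the last joint's range is limited). The gripper opens to 85 mm and grips with 20 to 120 N. Pads are 22 mm wide; open, the fingers measure 114 mm over their backs; the gripper's body (76 mm by 85 mm) begins 54 mm behind the grasp point. The pads swing forward as they close: fully open they stand 13 mm farther back than shut.
Start: joints at [-1.196, 0.332, -0.065, 1.46, 0.022, 1.35, -0.088], TCP at [0.242, 0.576, 0.197] pointing down, gripper open.
Joint ranges: [-2.6, 2.6], [-0.5, 2.12], [-1.47, 1.34], [0.16, 2.42], [-1.27, 4.41], [0.06, 2.06], [-2.6, 2.6]. Speed limits (rad/s): [2.22, 2.22, 2.79, 2.79, 3.14, 3.14, 3.14].

INTERFACE

Orientations are given as [roll, pitch, yaw] about the fixed x, y, z axes, in that order (R = Rz(yaw) Ry(pitch) Rx(roll)).
In Python, from bench import telemetry, get_image, env, spot_in, mark_of gives the robot as it stands. The module is installed in compiled form; this text tells all that it offers.
- The arm moves only by the tool servo_tool, never from a script. Its argument "steps" is a list of rows, each a list of 2 entries, a list of its own where there are three numbers: the shift along the tool's x, y, z normalised to -1 to 1, where 1 is 3 cm, then the turn about the tool's z normalised to -1 to 1, where 1 is 8 degrees. In form: [[[tx, ty, tz], roll], ...]. A call has 1 to 5 rows; each row shifts and turns the commanded pose from where the row before left it, along the tool's axes as they then stand; what a row does not reach is not made up. A row lasts 1/8 s, in which the tool goes at most 62.5 mm and 10.7 degrees, less where a joint would pass 70% of its speed; a pose out of reach is approached as far as the arm can. A call with a number of a shift or a turn outside -1 to 1 is refused whole. A call with a gripper value outside its range is refused whole. "grip" is the closure in counts, from 0 (fully open) to 255 (shut), set as the call begins (left out, the last holds). The fingers move at their own pace and stop on an object; "force" is the grip in N (left out, the last holds). Time passes only in rows, so rows that do not move let the fingers close. It gives the time, the measured TCP pose, the force and the opening at its end, in the units of the state.
- telemetry.get_obs(): the state, without advancing time (a new reading comes with each control period).
- get_image(name): name is "scene" or "top"; returns a dict with "image" (400x640x3 uint8, red, green, blue), "depth" (400x640 float32, m along the optical axis (not along the pixel's ray), 0 where there is no reading), "intrinsics" (3x3 intrinsics, pixels), "rvec" (rotation vector, rad) and "tvec" (3), from world to camera coordinates, as OpenCV has them. Camera axes: x right, y down, z forward; pixel columns grow to the right and rows downward; lengths in m; the calibration is good to about 2 mm. A picture is of the moment at which its call begins.
- env.hand_in(): hands the job in, once; it reports no verdict.
Trained networks look in the newest picture that a camera, given by its name, has taken for a name from the list of things; names that differ only in an ending like _2 or _b are one class to them, and where a whole thing is asked for, a point or a joint stands for the part that bears it (a point fixed in the world has none). Each returns a list of dicts, best first, with "p" (0 to 1); they miss things now and then, are a little off and sometimes report something else, mostly with a low value. They report only what shows in the picture. A call takes as long as a camera call. They do not tell look-alikes from the thing itself.
- spot_in(target, camera): "location" ([column, row] as shares, 0 to 1, of the picture: columns of its width, rows of its height, amid what is visible of it).
- mark_of(target, camera): "location" ([column, row] as shares, 0 to 1, of the picture: columns of its width, rows of its height: a listed point, or the origin of a listed thing).
The state is a dict: "clock": time; "joints": joint angles; "qvel": joint speeds; "tau": joint torques, N m; "tcp_pos": TCP position; "tool_rot": TCP orientation; "force": force on the tool from outside, world axes, zero at the start; "ft_torque": the same for the moment, N m; "grip_width": finger opening in m.
Only numpy, scipy, OpenCV 4.12 (cv2) and the standard library are available. Lean on these libraries where they do the work, as an engineer would, in place of code of your own. Each camera call takes 0.05 s, during which the arm holds its last target.

## Working session

There is one attempt and no reset: what is moved stays moved. The work goes in short steps, Python scripts to look and compute and a tool call to move; the robot and the scene stay as the last step left them, time stands still between calls to the robot, and variables do not carry over. Pictures are saved under pics/ and viewed, and the job is handed in when it is done.

Besides the shell and the picture viewer there is one more tool, called after ">>>" as name([rows], argument=value, ...), one row to a line, values as JSON. servo_tool: Moves the arm, as the interface text tells. Its arguments: {"type":"object","properties":{"steps":{"type":"array","items":{"type":"array"}},"grip":{"type":"number"},"force":{"type":"number"}},"required":["steps"]}

```bash
mkdir -p pics; cat > h.py <<'E'
import numpy as np, cv2
from bench import telemetry, get_image, env, spot_in, mark_of
from scipy.spatial.transform import Rotation as R
def save(n,im): cv2.imwrite('pics/'+n+'.png',cv2.cvtColor(im,cv2.COLOR_RGB2BGR))
def world(d,u,v,z=None,depth=None):
    K=d['intrinsics'];Rm=cv2.Rodrigues(np.array(d['rvec'],float))[0];t=np.array(d['tvec']).ravel()
    r=np.linalg.inv(K)@np.array([u,v,1.]);c=-Rm.T@t;w=Rm.T@r
    if z is not None: return c+w*(z-c[2])/w[2]
    if depth is None: depth=d['depth'][int(round(v)),int(round(u))]
    return c+w*depth
def proj(d,p):
    return cv2.projectPoints(np.array(p,float).reshape(-1,3),np.array(d['rvec'],float),np.array(d['tvec'],float),d['intrinsics'],None)[0].reshape(-1,2)
def cloud(d):
    K=d['intrinsics'];Rm=cv2.Rodrigues(np.array(d['rvec'],float))[0];t=np.array(d['tvec']).ravel()
    v,u=np.mgrid[:400,:640];r=np.stack([u,v,np.ones_like(u)],-1)@np.linalg.inv(K).T*d['depth'][...,None]
    return (r-t)@Rm
E
python3 - <<'E'
from h import *
for n in ['scene','top']:
    d=get_image(n);save(n+'0',d['image']);np.savez('pics/'+n+'0.npz',**d)
    print(n,d['intrinsics'].tolist(),world(d,320,200,z=0))
    for t in ['press','hole_nominal','bar_tab','cotter_grip','cotter_seat','cotter_tip','salt_shaker','spice_jar','garlic']:
        print(t,'mark',[(np.round(np.array(m['location'])*[640,400]).tolist(),round(m['p'],2)) for m in mark_of(t,n)][:4],'spot',[(np.round(np.array(m['location'])*[640,400]).tolist(),round(m['p'],2)) for m in spot_in(t,n)][:4])
print(telemetry.get_obs(),env.pinch_z)
E
```

```text
scene [[418.23960278097996, 0.0, 322.1742040441428], [0.0, 418.23960278097996, 204.98322237656726], [0.0, 0.0, 1.0]] [0.62558153 0.22679053 0.        ]
press mark [([292.0, 200.0], 0.76)] spot [([293.0, 200.0], 0.76)]
hole_nominal mark [([300.0, 189.0], 0.57)] spot [([291.0, 200.0], 0.97)]
bar_tab mark [([295.0, 140.0], 0.84)] spot [([290.0, 149.0], 0.72)]
cotter_grip mark [([287.0, 283.0], 0.83), ([350.0, 244.0], 0.73), ([298.0, 187.0], 0.71), ([354.0, 327.0], 0.57)] spot [([297.0, 287.0], 0.77), ([358.0, 321.0], 0.61), ([358.0, 250.0], 0.61), ([220.0, 183.0], 0.2)]
cotter_seat mark [([312.0, 295.0], 0.96), ([370.0, 261.0], 0.76), ([375.0, 308.0], 0.66)] spot [([296.0, 288.0], 0.97), ([357.0, 251.0], 0.97), ([363.0, 318.0], 0.77), ([425.0, 257.0], 0.6)]
cotter_tip mark [([385.0, 301.0], 0.76), ([383.0, 274.0], 0.63), ([335.0, 302.0], 0.62), ([296.0, 189.0], 0.25)] spot [([362.0, 317.0], 0.86), ([300.0, 286.0], 0.79), ([361.0, 252.0], 0.73)]
salt_shaker mark [([376.0, 311.0], 0.18)] spot [([426.0, 257.0], 0.69)]
spice_jar mark [([433.0, 298.0], 0.83)] spot [([435.0, 282.0], 0.98)]
ga
[... 1196 characters left out ...]
spot [([212.0, 267.0], 0.71)]
{'clock': 1.9, 'joints': array([-1.19563971,  0.33220296, -0.06467862,  1.46007624,  0.02158451,
        1.34989993, -0.08849409]), 'qvel': array([ 0.00100499, -0.00056769, -0.00030949,  0.00085954, -0.0001369 ,
        0.00056721,  0.00064222]), 'tau': array([-9.65032564e-05, -6.25217414e+01,  4.90105804e-02, -3.91828752e+01,
        1.64386933e-02,  1.71801566e-03, -8.81252362e-06]), 'tcp_pos': array([0.24209679, 0.57624487, 0.19664698]), 'tool_rot': array([-3.14156338e+00, -1.06006473e-04,  1.17302476e+00]), 'force': array([0.60790913, 0.94858253, 0.58931928]), 'ft_torque': array([0.00512338, 0.02217708, 0.00557973]), 'grip_width': 0.08548745738990753} 0.0187
```

View pics/scene0.png

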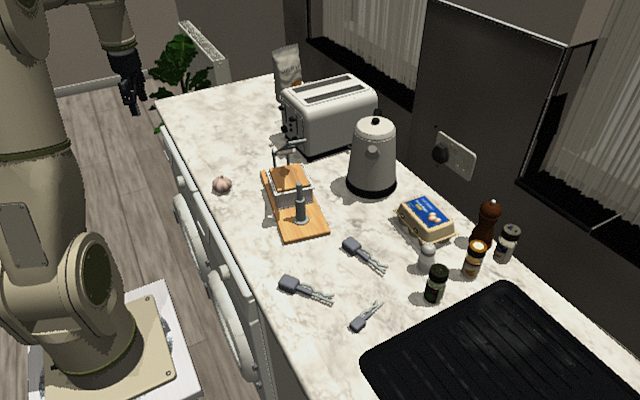

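View pics/top0.png

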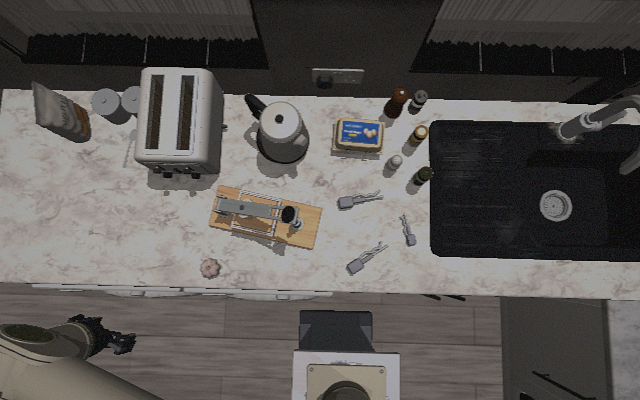

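```bash
python3 - <<'E'
import cv2
a=cv2.imread('pics/top0.png')[130:290,180:460];cv2.imwrite('pics/topc.png',cv2.resize(a,None,fx=2.8,fy=2.8,interpolation=cv2.INTER_CUBIC))
a=cv2.imread('pics/scene0.png')[120:340,190:470];cv2.imwrite('pics/scenec.png',cv2.resize(a,None,fx=2.7,fy=2.7,interpolation=cv2.INTER_CUBIC))
E
```

```text
(no output)
```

View pics/topc.png

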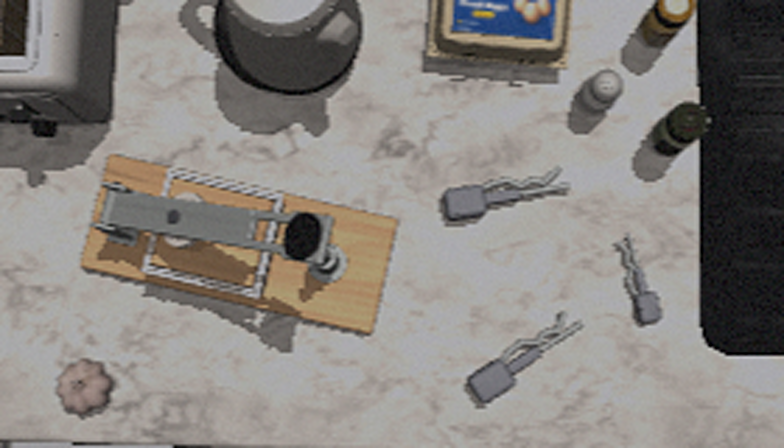

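View pics/scenec.png

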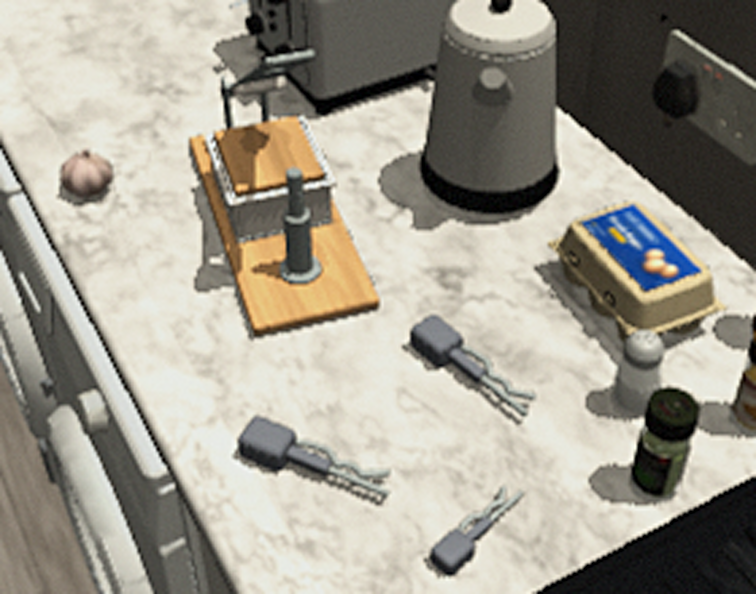

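```bash
python3 - <<'E'
from h import *
d=dict(np.load('pics/top0.npz'));s=dict(np.load('pics/scene0.npz'))
for D,n in((d,'top'),(s,'scene')):
    Rm=cv2.Rodrigues(D['rvec'])[0];print(n,'cam',-Rm.T@D['tvec'].ravel())
C=cloud(d);S=cloud(s)
print('counter z',C[230:250,370:390,2].mean(),'mm/px',np.linalg.norm(world(d,412,239,z=0)-world(d,413,239,z=0)))
for u,v in [(344,201),(357,265),(415,239)]: print('grip',world(d,u,v,z=.01))
print('C marks top',world(d,415,239,z=.01),world(d,406,222,z=.01),world(d,405,212,z=.01))
print('C marks scene',world(s,354,327,z=.01),world(s,375,308,z=.01),world(s,385,301,z=.01))
# clouds above table around C
for P,n in((C,'top'),(S,'scene')):
    for cu in [world(d,412,232,z=.01),world(d,362,260,z=.01),world(d,355,199,z=.01)]:
        m=(np.hypot(P[...,0]-cu[0],P[...,1]-cu[1])<.09)&(P[...,2]>.005)&(P[...,2]<.05)
        q=P[m];print(n,len(q),q[:,:2].min(0),q[:,:2].max(0),q[:,2].max())
a=d['image'][195:260,380:445];save('cc',cv2.resize(a,None,fx=9,fy=9,interpolation=cv2.INTER_CUBIC))
a=s['image'][290:340,340:395];save('cs',cv2.resize(a,None,fx=10,fy=10,interpolation=cv2.INTER_CUBIC))
E
```

```text
top cam [0.42199984 0.08854921 1.26978025]
scene cam [ 0.18361706 -0.61198232  0.80211994]
counter z 0.0026393051756122966 mm/px 0.003079095976609227
grip [0.60268842 0.01659755 0.01      ]
grip [ 0.40756512 -0.02637341  0.01      ]
grip [ 0.49099113 -0.20252532  0.01      ]
C marks top [ 0.49099113 -0.20252532  0.01      ] [ 0.54243777 -0.17515509  0.01      ] [ 0.57332277 -0.17214192  0.01      ]
C marks scene [ 0.48055354 -0.19309449  0.01      ] [ 0.54761298 -0.17482177  0.01      ] [ 0.57817665 -0.17024314  0.01      ]
top 426 [ 0.43666833 -0.28300783] [ 0.59693199 -0.11569708] 0.02402313800175898
top 414 [ 0.34139399 -0.11953235] [0.50832214 0.04325484] 0.033758911424882035
top 402 [ 0.52988363 -0.10327951] [0.69946982 0.06358856] 0.03489940343918537
scene 742 [ 0.45075931 -0.27755048] [ 0.59986071 -0.11602653] 0.026181747941049403
scene 618 [ 0.35303474 -0.12496897] [0.5049916 0.0420514] 0.03361548013079098
scene 506 [ 0.53877213 -0.10510003] [0.66500928 0.06356894] 0.032307618456053955
```

View pics/cc.png

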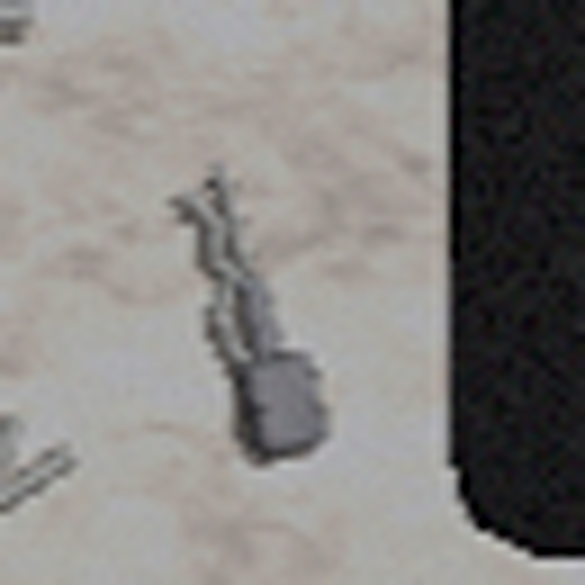

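View pics/cs.png

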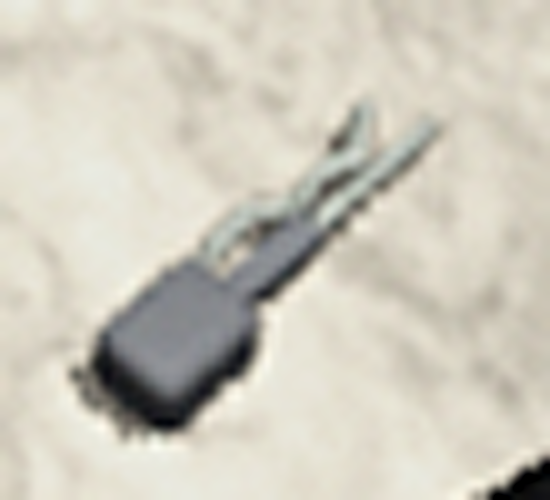

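```bash
python3 - <<'E'
from h import *
d=dict(np.load('pics/top0.npz'));s=dict(np.load('pics/scene0.npz'))
for D,g,t in((d,(411.4,240.),(404.4,215.2)),(s,(358.,322.9),(383.3,302.3))):
    G=world(D,*g,z=.02);T=world(D,*t,z=.01);print(G,T,np.linalg.norm((T-G)[:2]),np.degrees(np.arctan2(*(T-G)[[1,0]])))
# mask fit
C=cloud(d);S=cloud(s)
for P,D in((C,d),(S,s)):
    g=np.array([.49,-.196])
    m=(np.hypot(P[...,0]-g[0],P[...,1]-g[1])<.035)&(P[...,2]>.013)&(P[...,2]<.05)
    q=P[m];print(len(q),q.mean(0),q.min(0),q.max(0),np.median(q[:,2]))
    im=D['image'].astype(int);
# press board: wood color segmentation in top
hsv=cv2.cvtColor(d['image'],cv2.COLOR_RGB2HSV)
print('press mark top',world(d,265,217,z=0),'scene',world(s,292,200,z=0))
print('hole',world(d,291,217,z=.131),world(s,300,189,z=.131))
print('tab',C[210:216,281:289].mean((0,1)),S[137:143,292:298].mean((0,1)))
a=d['image'][175:260,200:330];save('pt',cv2.resize(a,None,fx=6,fy=6,interpolation=cv2.INTER_CUBIC))
a=s['image'][130:250,250:335];save('ps',cv2.resize(a,None,fx=5,fy=5,interpolation=cv2.INTER_CUBIC))
E
```

```text
[ 0.48712613 -0.1892967   0.02      ] [ 0.56334286 -0.1702763   0.01      ] 0.07855421570871585 14.012340472126276
[ 0.48966322 -0.1940481   0.02      ] [ 0.57274288 -0.17127865  0.01      ] 0.08614335759964685 15.32658090760453
102 [ 0.49319832 -0.18873675  0.01872881] [ 0.4721292  -0.20393265  0.01301603] [ 0.52063611 -0.17135829  0.02402314] 0.01891955947563234
188 [ 0.49336795 -0.19117396  0.01909069] [ 0.47377848 -0.20534111  0.01301179] [ 0.52150796 -0.17160018  0.02618175] 0.0197718238061661
press mark top [0.54743753 0.26072392 0.        ] scene [0.55326541 0.26808445 0.        ]
hole [0.53640711 0.17041874 0.131     ] [0.52973783 0.15361239 0.131     ]
tab [0.53487036 0.17815666 0.25584536] [0.56025997 0.23657162 0.22515349]
```

View pics/pt.png

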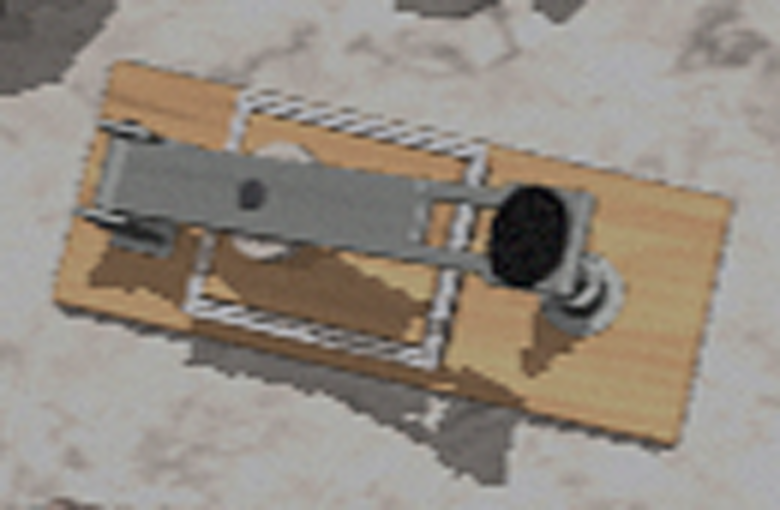

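View pics/ps.png

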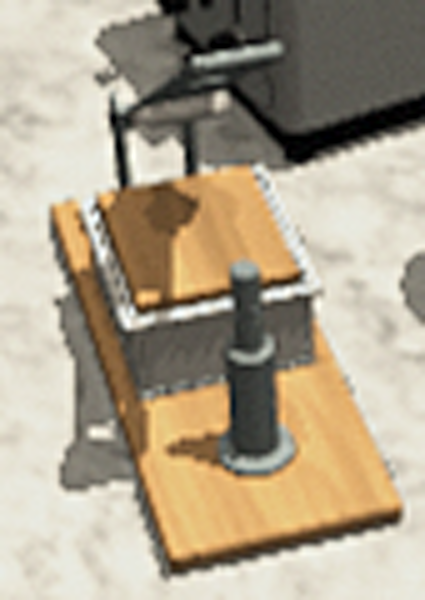

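```bash
python3 - <<'E'
from h import *
d=dict(np.load('pics/top0.npz'));s=dict(np.load('pics/scene0.npz'))
C=cloud(d);S=cloud(s)
print('board z',np.median(C[232:240,300:310,2]),np.median(S[228:234,285:292,2]))
zb=np.median(C[232:240,300:310,2])-.0026
for zb in(.018,):
  W=np.array([world(d,u,v,z=zb) for u,v in [(218.8,185.3),(322.2,208.3),(312,248.9),(209.2,225.5)]])
  print(W,W.mean(0)); e=W-np.roll(W,-1,0);print(np.linalg.norm(e,axis=1),np.degrees(np.arctan2(e[0,1],e[0,0])),np.degrees(np.arctan2(-e[2,1],-e[2,0])))
  sc=lambda x,y:world(s,250+x/5,130+y/5,z=zb)
  print('scene corners FR,BR,FL',sc(172,552),sc(400,505),sc(53,205),np.linalg.norm(sc(172,552)-sc(400,505)),np.linalg.norm(sc(172,552)-sc(53,205)))
# stud
for x0,x1,y0,y1,P,n in [(555,620,255,330,C,'top')]:
    pass
st=C[215:232,290:306]; m=st[...,2]>.06; print('top tall pts',np.round(st[m],3)[:40])
m=(S[...,2]>.06)&(np.hypot(S[...,0]-.54,S[...,1]-.17)<.04)
v,u=np.nonzero(m);
for a,b in sorted(zip(v,u)): print(a,b,np.round(S[a,b],3))
E
```

```text
board z 0.018788136995188436 0.019591009922673777
[[0.64057108 0.40594444 0.018     ]
 [0.57713384 0.08360138 0.018     ]
 [0.45228135 0.11140191 0.018     ]
 [0.51504423 0.42797346 0.018     ]] [0.54625762 0.2572303  0.018     ]
[0.328526   0.12791017 0.32273322 0.12744516] 78.86644875706344 78.7860647854191
scene corners FR,BR,FL [0.45670521 0.11067906 0.018     ] [0.57753492 0.08224899 0.018     ] [0.52024671 0.42622012 0.018     ] 0.1241293226875292 0.3218752551374211
top tall pts [[0.527 0.163 0.277]
 [0.527 0.16  0.276]
 [0.526 0.157 0.284]
 [0.526 0.155 0.282]
 [0.526 0.152 0.285]
 [0.526 0.15  0.281]
 [0.527 0.148 0.28 ]
 [0.527 0.145 0.279]
 [0.524 0.162 0.279]
 [0.524 0.16  0.283]
 [0.524 0.157 0.28 ]
 [0.524 0.155 0.283]
 [0.524 0.152 0.281]
 [0.524 0.15  0.282]
 [0.524 0.148 0.282]
 [0.524 0.145 0.281]
 [0.522 0.162 0.278]
 [0.521 0.16  0.28 ]
 [0.521 0.157 0.28 ]
 [0.522 0.155 0.281]
 [0.521 0.152 0.281]
 [0.521 0.15  0.282]
 [0.522 0.147 0.282]
 [0.521 0.145 0.284]
 [0.519 0.162 0.281]
 [0.519 0.16  0.279]
 [0.519 0.157 0.276]
 [0.519 0.155 0.281]
 [0.519 0.152 0.281]
 
[... 9330 characters left out ...]

208 302 [0.529 0.146 0.072]
208 303 [0.532 0.147 0.07 ]
208 304 [0.536 0.149 0.067]
208 305 [0.54  0.152 0.063]
209 296 [0.517 0.16  0.063]
209 297 [0.518 0.155 0.066]
209 298 [0.518 0.148 0.072]
209 299 [0.523 0.152 0.067]
209 300 [0.523 0.147 0.07 ]
209 301 [0.527 0.148 0.068]
209 303 [0.533 0.149 0.065]
209 304 [0.535 0.147 0.066]
210 296 [0.516 0.158 0.062]
210 297 [0.519 0.157 0.061]
210 298 [0.52  0.152 0.064]
210 299 [0.521 0.148 0.067]
210 300 [0.524 0.149 0.065]
210 301 [0.525 0.146 0.067]
210 302 [0.529 0.148 0.063]
210 304 [0.535 0.149 0.06 ]
211 298 [0.519 0.152 0.062]
211 299 [0.521 0.15  0.062]
211 300 [0.524 0.149 0.062]
211 301 [0.526 0.147 0.062]
211 302 [0.529 0.148 0.06 ]
```

>>> servo_tool([
  [[0, 0, -0.8], -0.29],
  [[0, 0, -0.8], -0.29],
  [[0, 0, -0.8], -0.29],
  [[0, 0, -0.8], -0.29],
  [[0, 0, -0.8], -0.29],
], grip=255, force=40)

```text
clock: 2.52
tcp_pos: [0.2421, 0.5762, 0.3175]
tool_rot: [3.142, -0.0, 1.377]
force: [-0.9, 0.1, 0.5]
grip_width: -0.0004
```

```bash
cat >> h.py <<'E'
def go(xyz,yaw=None):
    o=telemetry.get_obs();Rm=R.from_euler('xyz',o['tool_rot']).as_matrix()
    dd=Rm.T@(np.array(xyz)-o['tcp_pos'])/.03
    print('t%.2f'%o['clock'],'tcp',o['tcp_pos'].round(4),'yaw',np.degrees(o['tool_rot'][2]).round(2),'rp',np.degrees(o['tool_rot'][:2]).round(2),'F',o['force'].round(2),'w',round(o['grip_width'],4))
    print('units',dd.round(2), None if yaw is None else 'roll %.2f'%(-(yaw-np.degrees(o['tool_rot'][2]))/8))
E
python3 -c "
from h import *
go([.531,.173,.30],78.8)
s=dict(np.load('pics/scene0.npz'))
"
```

```text
t2.52 tcp [0.2421 0.5762 0.3175] yaw 78.89 rp [ 1.8e+02 -1.0e-02] F [-0.9   0.08  0.51] w -0.0004
units [-11.33  12.04   0.58] roll 0.01
```

>>> servo_tool([
  [[-0.8, 0.85, 0], 0],
  [[-0.8, 0.85, 0], 0],
  [[-0.8, 0.85, 0], 0],
  [[-0.8, 0.85, 0], 0],
  [[-0.8, 0.85, 0], 0],
])

```text
clock: 3.15
tcp_pos: [0.3445, 0.4327, 0.3167]
tool_rot: [3.141, -0.0, 1.375]
force: [-0.3, 0.3, 0.1]
grip_width: 0.0002
```

>>> servo_tool([
  [[-0.8, 0.85, 0], 0],
  [[-0.8, 0.85, 0], 0],
  [[-0.8, 0.85, 0], 0],
  [[-0.8, 0.85, 0], 0],
  [[-0.8, 0.85, 0], 0],
])

```text
clock: 3.78
tcp_pos: [0.4462, 0.2903, 0.3168]
tool_rot: [3.141, -0.0, 1.375]
force: [0.2, -0.4, 1.6]
grip_width: -0.0003
```

>>> servo_tool([
  [[-0.8, 0.85, 0], 0],
  [[-0.8, 0.85, 0], 0],
  [[-0.8, 0.85, 0], 0],
  [[-0.8, 0.85, 0], 0],
  [[0, 0, 0], 0],
])

```text
clock: 4.4
tcp_pos: [0.5284, 0.1743, 0.3166]
tool_rot: [3.141, 0.001, 1.371]
force: [0.6, 0.8, 0.2]
grip_width: 0.0001
```

```bash
python3 -c "
from h import *
go([.531,.173,.29],78.8)
d=get_image('scene');save('s1',cv2.resize(d['image'][90:250,220:380],None,fx=3.7,fy=3.7))
s=dict(np.load('pics/scene0.npz'));d=dict(np.load('pics/top0.npz'))
C=cloud(d)
# black pad pixels in top
im=d['image'].astype(int);m=(im.max(-1)<50);m[:, :270]=0;m[:,305:]=0;m[:198]=0;m[232:]=0
q=C[m];q=q[q[:,2]>.2];print(len(q),q.mean(0),q.min(0),q.max(0))
A=np.c_[q[:,:2],np.ones(len(q))];print(np.linalg.lstsq(A,q[:,2],rcond=None)[0])
"
```

```text
t4.40 tcp [0.5284 0.1743 0.3166] yaw 78.53 rp [1.7996e+02 4.0000e-02] F [0.64 0.77 0.23] w 0.0001
units [-0.02  0.09  0.89] roll -0.03
171 [0.52886412 0.16857366 0.27684436] [0.42199984 0.08854921 0.25572085] [0.54977032 0.18425873 1.26978025]
[-2.53237272 -3.74893384  2.24809693]
```

View pics/s1.png

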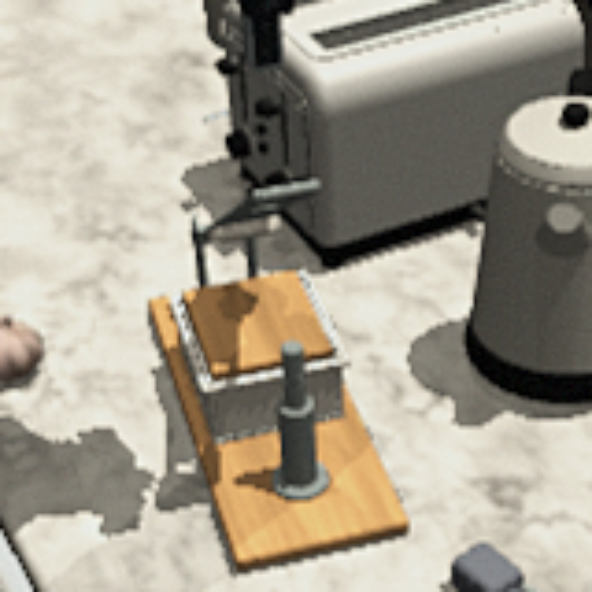

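>>> servo_tool([
  [[-0.1, 0, 0.5], 0],
  [[0, 0, 0.5], 0],
  [[0, 0, 0.45], 0],
  [[-0.33, 0, 0.45], 0],
  [[-0.33, 0, 0.45], 0],
])

```text
clock: 5.08
tcp_pos: [0.5225, 0.1542, 0.2452]
tool_rot: [-3.142, 0.0, 1.375]
force: [0.5, 0.9, 1.4]
grip_width: 0.0001
```

>>> servo_tool([
  [[-0.3, 0, 0.57], 0],
  [[-0.3, 0, 0.57], 0],
  [[-0.22, 0, 0.6], 0],
  [[-0.22, 0, 0.6], 0],
  [[-0.13, 0, 0.6], 0],
])

```text
clock: 5.7
tcp_pos: [0.5158, 0.1195, 0.157]
tool_rot: [3.141, -0.0, 1.375]
force: [-0.3, 0.2, 1.8]
grip_width: -0.0
```

```bash
python3 -c "
from h import *
go([.518,.108,.107],78.8)
"
```

```text
t5.70 tcp [0.5158 0.1195 0.157 ] yaw 78.76 rp [ 1.7998e+02 -1.0000e-02] F [-0.33  0.18  1.82] w -0.0
units [-0.36  0.15  1.67] roll -0.00
```

>>> servo_tool([
  [[-0.13, 0.05, 0.5], 0],
  [[-0.08, 0.05, 0.4], 0],
  [[-0.05, 0, 0.3], 0],
  [[0, 0, 0.2], 0],
  [[0, 0, 0.1], 0],
])

```text
clock: 6.32
tcp_pos: [0.5174, 0.1124, 0.1128]
tool_rot: [3.141, -0.0, 1.376]
force: [-0.1, -0.7, 1.7]
grip_width: -0.0001
```

>>> servo_tool([
  [[0, 0, 0.1], 0],
  [[0, 0, 0.1], 0],
  [[0, 0, 0.1], 0],
])

```text
clock: 6.7
tcp_pos: [0.5174, 0.1123, 0.1039]
tool_rot: [3.141, -0.0, 1.376]
force: [0.6, -0.8, 1.4]
grip_width: 0.0001
```

```bash
python3 -c "
from h import *
go([.518,.108,.107],78.8)
d=get_image('scene');save('s2',cv2.resize(d['image'][90:250,220:380],None,fx=3.7,fy=3.7))
"
```

```text
t6.70 tcp [0.5174 0.1123 0.1039] yaw 78.81 rp [ 1.7998e+02 -1.0000e-02] F [ 0.57 -0.82  1.38] w 0.0001
units [-0.14  0.05 -0.1 ] roll 0.00
```

View pics/s2.png

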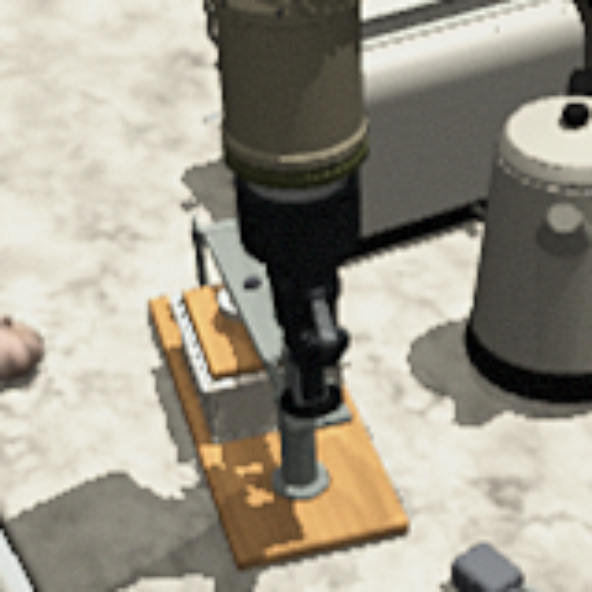

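>>> servo_tool([
  [[0, 0, 0.08], 0],
  [[0, 0, 0.08], 0],
  [[0, 0, 0.08], 0],
])

```text
clock: 7.12
tcp_pos: [0.5173, 0.1123, 0.0965]
tool_rot: [-3.142, -0.0, 1.375]
force: [-0.2, -0.6, 1.6]
grip_width: -0.0001
```

>>> servo_tool([
  [[0, 0, 0.08], 0],
  [[0, 0, 0.08], 0],
])

```text
clock: 7.38
tcp_pos: [0.5173, 0.1123, 0.0917]
tool_rot: [-3.142, -0.0, 1.376]
force: [-0.5, -1.0, 1.5]
grip_width: -0.0002
```

```bash
python3 -c "
from h import *
d=get_image('top');save('t3',cv2.resize(d['image'][160:270,190:340],None,fx=5,fy=5))
d=get_image('scene');save('s3',cv2.resize(d['image'][120:250,250:340],None,fx=4.6,fy=4.6))
C=cloud(d);q=C[130:215,255:320].reshape(-1,3)
"
```

```text
(no output)
```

View pics/t3.png

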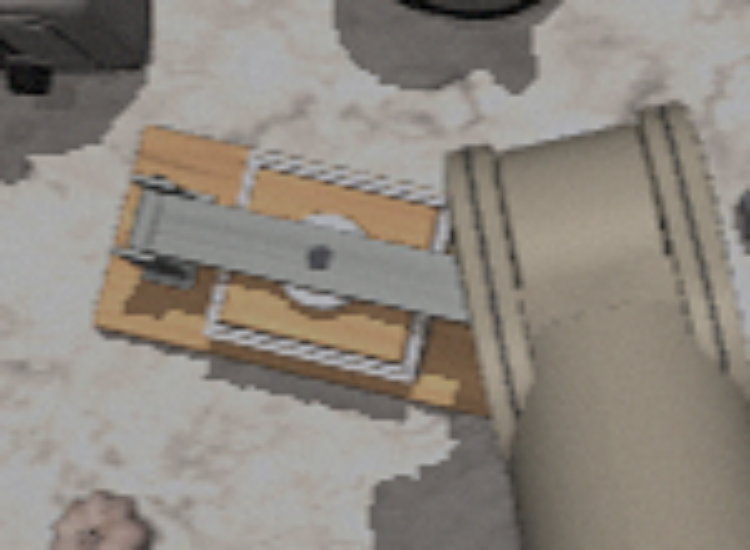

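View pics/s3.png

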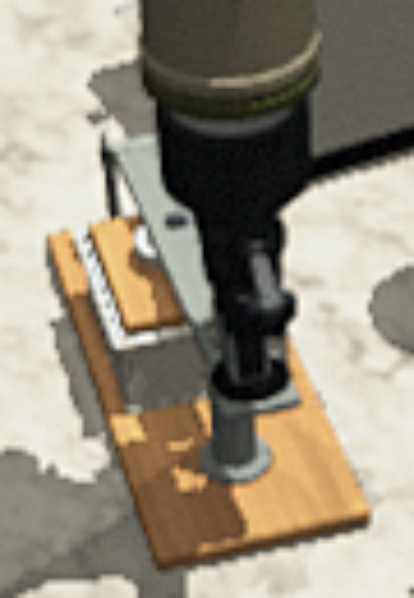

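```bash
python3 -c "
from h import *
o=telemetry.get_obs();print(o['force'],o['tau'].round(1))
for n in ['scene','top']:
    d=get_image(n);C=cloud(d)
    y=np.array([.194,.981]);H=np.array([.572,.379])
    s=-(C[...,:2]-H)@y; t=(C[...,:2]-H)@np.array([.981,-.194])
    m=(s>-.02)&(s<.31)&(abs(t)<.025)&(C[...,2]>.03)&(C[...,2]<.16)
    for a in np.arange(0,.3,.02):
        k=m&(s>=a)&(s<a+.02)&(abs(t)<.014)
        if k.sum()>3:print(n,round(a+.01,3),k.sum(),np.percentile(C[k][:,2],[10,50,90]).round(4))
"
```

```text
[ 0.04010266 -0.1527336   0.2016382 ] [  0.  -47.7   2.9 -35.3   0.   -0.    0. ]
scene 0.01 38 [0.1029 0.1048 0.107 ]
scene 0.03 26 [0.1046 0.1064 0.1076]
scene 0.05 27 [0.1055 0.1078 0.1096]
scene 0.07 22 [0.108  0.1092 0.1111]
scene 0.09 26 [0.109  0.1105 0.1125]
scene 0.11 45 [0.1097 0.1126 0.1153]
scene 0.13 39 [0.0875 0.1132 0.1149]
scene 0.15 44 [0.0779 0.1137 0.1166]
scene 0.17 83 [0.038  0.0661 0.1166]
scene 0.19 21 [0.1167 0.118  0.1194]
scene 0.21 21 [0.115  0.1187 0.1205]
scene 0.23 122 [0.0355 0.0523 0.1222]
scene 0.25 7 [0.1219 0.1224 0.1247]
scene 0.27 50 [0.1274 0.1354 0.1527]
scene 0.29 128 [0.1234 0.1285 0.1532]
top 0.01 67 [0.1005 0.1037 0.1065]
top 0.03 67 [0.1025 0.1047 0.1081]
top 0.05 65 [0.103  0.1063 0.109 ]
top 0.07 68 [0.1055 0.1078 0.1104]
top 0.09 65 [0.1064 0.1093 0.1119]
top 0.11 70 [0.1081 0.1118 0.1153]
top 0.13 69 [0.1099 0.1124 0.1149]
top 0.15 66 [0.111  0.1138 0.1172]
top 0.17 68 [0.1131 0.1155 0.119 ]
top 0.19 22 [0.1148 0.1168 0.1185]
```

```bash
python3 -c "
from h import *
o=telemetry.get_obs();d=get_image('scene');C=cloud(d)
p=proj(d,[o['tcp_pos'],o['tcp_pos']+[0,0,.03],[.518,.108,.12],[.530,.159,.147]]);print(p)
im=d['image'].copy()
im=cv2.resize(im[160:230,270:330],None,fx=10,fy=10,interpolation=cv2.INTER_CUBIC)
for (u,v),c in zip(p,[(255,0,0),(255,128,0),(0,255,0),(0,0,255)]): cv2.circle(im,(int((u-270+.5)*10),int((v-160+.5)*10)),5,c,-1)
save('s4',cv2.resize(im,(515,600)))
for v in range(176,216,3): print(v,[(u,C[v,u].round(3).tolist()) for u in (296,302,308)])
"
```

```text
[[303.53678951 211.31496268]
 [303.02704686 202.38166093]
 [304.16025866 203.81145135]
 [298.84614532 182.92056598]]
176 [(296, [0.497, 0.099, 0.221]), (302, [0.502, 0.077, 0.233]), (308, [0.515, 0.072, 0.232])]
179 [(296, [0.501, 0.11, 0.203]), (302, [0.505, 0.084, 0.219]), (308, [0.512, 0.067, 0.227])]
182 [(296, [0.54, 0.199, 0.119]), (302, [0.512, 0.1, 0.197]), (308, [0.509, 0.063, 0.223])]
185 [(296, [0.522, 0.16, 0.143]), (302, [0.499, 0.074, 0.21]), (308, [0.505, 0.054, 0.221])]
188 [(296, [0.529, 0.177, 0.118]), (302, [0.498, 0.073, 0.203]), (308, [0.504, 0.053, 0.214])]
191 [(296, [0.546, 0.218, 0.072]), (302, [0.499, 0.076, 0.191]), (308, [0.517, 0.081, 0.181])]
194 [(296, [0.517, 0.151, 0.121]), (302, [0.51, 0.099, 0.161]), (308, [0.528, 0.104, 0.151])]
197 [(296, [0.51, 0.138, 0.124]), (302, [0.509, 0.099, 0.152]), (308, [0.528, 0.104, 0.141])]
200 [(296, [0.504, 0.126, 0.125]), (302, [0.509, 0.1, 0.142]), (308, [0.528, 0.105, 0.131])]
203 [(296, [0.497, 0.111, 0.129]), (302, [0.511, 0.105, 0.128]), (308, [0.524, 0.099, 0.127])]
206 [(296, [0.517, 0.158, 0.076]), (302, [0.507, 0.097, 0.126]), (308, [0.52, 0.09, 0.126])]
209 [(296, [0.518, 0.16, 0.063]), (302, [0.503, 0.089, 0.124]), (308, [0.518, 0.087, 0.119])]
212 [(296, [0.516, 0.159, 0.053]), (302, [0.529, 0.148, 0.057]), (308, [0.56, 0.177, 0.02])]
215 [(296, [0.519, 0.166, 0.036]), (302, [0.529, 0.15, 0.044]), (308, [0.555, 0.167, 0.019])]
```

View pics/s4.png

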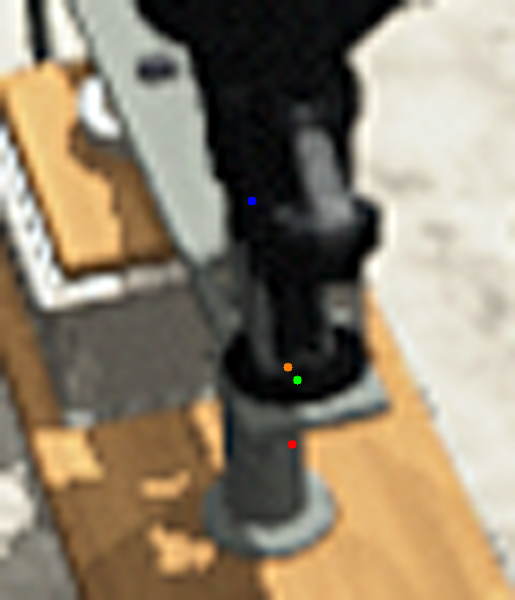

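```bash
python3 -c "
from h import *
s=dict(np.load('pics/scene0.npz'));t=np.array([.2421,.5762,.1966])
p=proj(s,[t,t+[0,0,.035],t+[0,0,.073]]);print(p)
im=cv2.resize(s['image'][60:130,100:160],None,fx=8,fy=8,interpolation=cv2.INTER_CUBIC)
for (u,v),c in zip(p,[(255,0,0),(255,128,0),(0,255,0),(0,0,255)]): cv2.circle(im,(int((u-100+.5)*8),int((v-60+.5)*8)),4,c,-1)
save('s5',im)
d=dict(np.load('pics/top0.npz'));p=proj(d,[t,t+[0,0,.035],t+[0,0,.073]]);print(p)
C=cloud(d);v,u=np.mgrid[:400,:640]
m=(np.hypot(C[...,0]-t[0],C[...,1]-t[1])<.1)&(C[...,2]>.1)&(C[...,2]<.5)
print(C[m][:,2].min())
C=cloud(s);m=(np.hypot(C[...,0]-t[0],C[...,1]-t[1])<.1)&(C[...,2]>.05)&(C[...,2]<.5);print(np.sort(C[m][:,2])[:20].round(3))
o=telemetry.get_obs();print(o['tcp_pos'],o['joints'])
"
```

```text
[[144.55083936 122.76919772]
 [140.95279797 111.85601679]
 [136.88549277  99.51951682]]
[[125.7381212  325.33469321]
 [119.08535517 327.60895343]
 [111.32440433 330.26204866]]
0.24417867686712255
[0.245 0.246 0.246 0.246 0.247 0.247 0.247 0.247 0.248 0.248 0.248 0.248
 0.248 0.248 0.248 0.248 0.249 0.249 0.249 0.249]
[0.51720321 0.11248147 0.09182702] [-0.56020974  0.20857662  0.29130352  1.85757976 -0.06756706  1.08500821
  1.13236247]
```

View pics/s5.png

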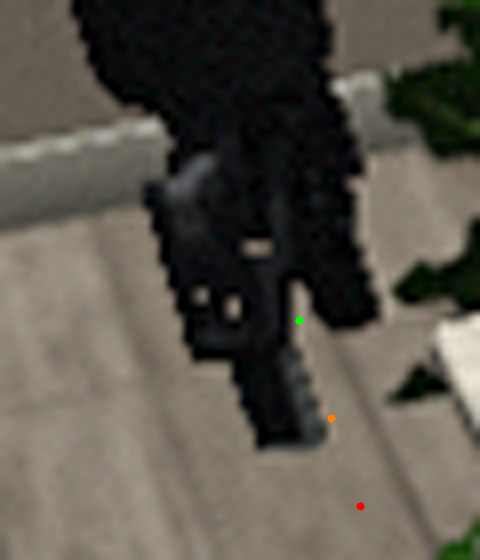

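>>> servo_tool([
  [[0, 0, 0.15], 0],
  [[0, 0, 0.15], 0],
  [[0, 0, 0.1], 0],
  [[0, 0, 0.08], 0],
])

```text
clock: 8.12
tcp_pos: [0.5172, 0.1122, 0.0772]
tool_rot: [-3.141, 0.0, 1.375]
force: [-0.3, -0.5, 1.5]
grip_width: -0.0
```

>>> servo_tool([
  [[0, 0, 0.07], 0],
  [[0, 0, 0.06], 0],
])

```text
clock: 8.38
tcp_pos: [0.5172, 0.1123, 0.0735]
tool_rot: [-3.141, -0.0, 1.376]
force: [0.4, -0.8, 0.9]
grip_width: -0.0001
```

>>> servo_tool([
  [[0, 0, 0.05], 0],
  [[0, 0, 0.05], 0],
])

```text
clock: 8.62
tcp_pos: [0.5173, 0.1123, 0.0705]
tool_rot: [-3.142, -0.0, 1.375]
force: [-0.3, -1.0, 1.0]
grip_width: -0.0
```

>>> servo_tool([
  [[0, 0, 0.05], 0],
  [[0, 0, 0.05], 0],
])

```text
clock: 8.88
tcp_pos: [0.5175, 0.1124, 0.0699]
tool_rot: [3.142, -0.001, 1.375]
force: [-16.2, -4.3, 38.4]
grip_width: -0.0001
```

>>> servo_tool([
  [[0, 0, 0.05], 0],
  [[0, 0, 0.05], 0],
])

```text
clock: 9.12
tcp_pos: [0.5177, 0.1125, 0.0694]
tool_rot: [3.141, -0.002, 1.375]
force: [-28.8, -9.0, 67.2]
grip_width: 0.0002
```

>>> servo_tool([
  [[0, 0, -0.3], 0],
  [[0, 0, -0.6], 0],
  [[0, 0, -0.9], 0],
  [[0, 0, -0.9], 0],
  [[0, 0, -0.9], 0],
])

```text
clock: 9.75
tcp_pos: [0.5172, 0.1124, 0.174]
tool_rot: [3.141, -0.0, 1.376]
force: [-0.4, -0.1, -0.1]
grip_width: 0.0
```

>>> servo_tool([
  [[-0.8, -0.2, 0], 0],
  [[-0.9, -0.2, 0], 0],
  [[-0.9, -0.2, 0], -0.6],
  [[-0.9, 0, 0], -0.8],
  [[-0.9, 0, 0], -0.8],
])

```text
clock: 10.38
tcp_pos: [0.4798, -0.017, 0.1718]
tool_rot: [-3.14, -0.0, 1.685]
force: [-0.0, -0.2, -0.2]
grip_width: 0.0
```

```bash
python3 -c "
from h import *
go([.493,-.19,.08],105)
for n in ['scene','top']:
    d=get_image(n);C=cloud(d);np.savez('pics/'+n+'1.npz',**d)
    save(n+'1',d['image'])
    y=np.array([.194,.981]);H=np.array([.572,.379])
    s=-(C[...,:2]-H)@y; t=(C[...,:2]-H)@np.array([.981,-.194])
    m=(s>-.02)&(s<.31)&(abs(t)<.025)&(C[...,2]>.07)&(C[...,2]<.16)
    for a in np.arange(0,.3,.04):
        k=m&(s>=a)&(s<a+.04)&(abs(t)<.014)
        if k.sum()>3:print(n,round(a+.02,3),k.sum(),np.percentile(C[k][:,2],[10,50,90]).round(4))
a=d['image'][175:260,200:330];save('pt2',cv2.resize(a,None,fx=6,fy=6,interpolation=cv2.INTER_CUBIC))
d=get_image('scene');a=d['image'][160:250,260:335];save('ps2',cv2.resize(a,None,fx=6.6,fy=6.6,interpolation=cv2.INTER_CUBIC))
"
```

```text
t10.38 tcp [ 0.4798 -0.017   0.1718] yaw 96.54 rp [-1.7992e+02 -2.0000e-02] F [-0.01 -0.22 -0.18] w 0.0
units [-5.78 -0.22  3.06] roll -1.06
scene 0.02 77 [0.102  0.1038 0.1063]
scene 0.06 81 [0.1015 0.1034 0.1055]
scene 0.1 78 [0.1025 0.1045 0.1068]
scene 0.14 88 [0.1013 0.1031 0.1052]
scene 0.18 58 [0.1018 0.1037 0.1051]
scene 0.22 144 [0.0952 0.1043 0.1371]
scene 0.26 79 [0.1033 0.106  0.1077]
scene 0.3 68 [0.099  0.1041 0.1074]
top 0.02 137 [0.1001 0.1032 0.1067]
top 0.06 135 [0.0997 0.1025 0.105 ]
top 0.1 134 [0.0999 0.1028 0.1065]
top 0.14 136 [0.0998 0.102  0.1053]
top 0.18 137 [0.0991 0.1024 0.1056]
top 0.22 123 [0.0931 0.1019 0.146 ]
top 0.26 108 [0.1014 0.1051 0.1077]
top 0.3 67 [0.1005 0.1043 0.1072]
```

View pics/pt2.png

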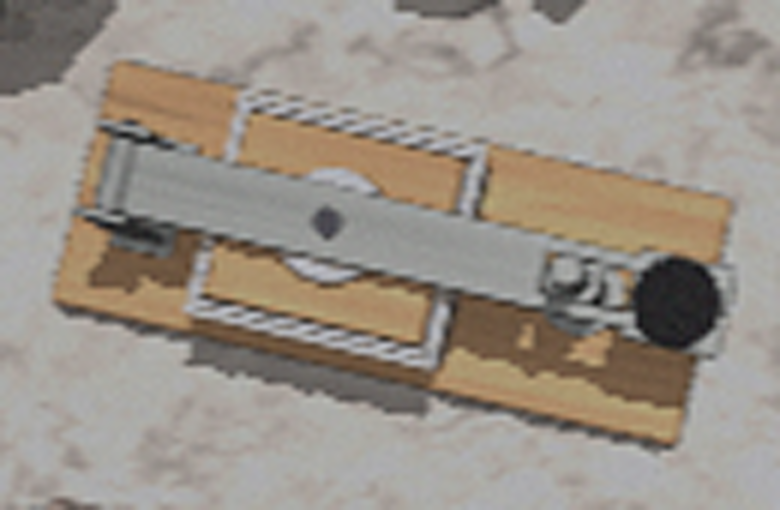

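View pics/ps2.png

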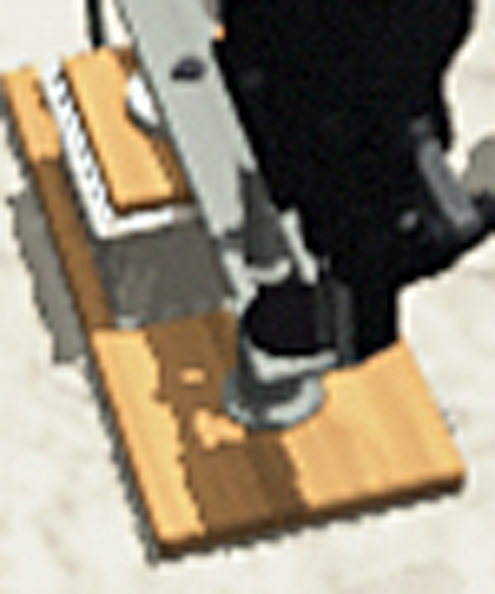

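```bash
python3 -c "
from h import *
d=dict(np.load('pics/top1.npz'));s=dict(np.load('pics/scene1.npz'));C=cloud(d)
v,u=np.mgrid[:400,:640]
m=(C[...,2]>.125)&(C[...,2]<.17)&(np.hypot(C[...,0]-.53,C[...,1]-.16)<.03)
print('stud pix',list(zip(u[m],v[m],C[m][:,2].round(3))))
print('stud top',world(d,u[m].mean(),v[m].mean(),z=.147), C[m].mean(0))
print('pad',world(d,312.8,225.3,z=.105))
hole=mark_of('hole_nominal','top');print([(np.array(h['location'])*[640,400],h['p'],world(d,*(np.array(h['location'])*[640,400]),z=.131)) for h in hole])
y=np.array([.194,.981]);H=np.array([.572,.379])
# bar edges in image for yaw: per-column gradient for the solid part
b=(C[...,2]>.095)&(C[...,2]<.108)&(abs((C[...,:2]-H)@np.array([.981,-.194]))<.04)
S=-(C[...,:2]-H)@y
k=b&(S>.02)&(S<.19)
mm=k.astype(np.uint8);q=C[k][:,:2];q=q-q.mean(0);w,V=np.linalg.eigh(q.T@q);print('bar dir',np.degrees(np.arctan2(V[1,1],V[0,1])),C[k].mean(0))
print(cv2.minAreaRect(C[k][:,:2].astype(np.float32)))
im=d['image']
a=cv2.resize(im[205:240,275:325],None,fx=14,fy=14,interpolation=cv2.INTER_CUBIC);save('stud_t',a)
"
```

```text
stud pix [(np.int64(294), np.int64(217), np.float64(0.146)), (np.int64(295), np.int64(217), np.float64(0.145)), (np.int64(292), np.int64(218), np.float64(0.142)), (np.int64(293), np.int64(218), np.float64(0.145)), (np.int64(294), np.int64(218), np.float64(0.145)), (np.int64(295), np.int64(218), np.float64(0.147)), (np.int64(292), np.int64(219), np.float64(0.148)), (np.int64(293), np.int64(219), np.float64(0.147)), (np.int64(294), np.int64(219), np.float64(0.148)), (np.int64(295), np.int64(219), np.float64(0.148)), (np.int64(296), np.int64(219), np.float64(0.146)), (np.int64(297), np.int64(219), np.float64(0.144)), (np.int64(292), np.int64(220), np.float64(0.145)), (np.int64(293), np.int64(220), np.float64(0.146)), (np.int64(294), np.int64(220), np.float64(0.147)), (np.int64(295), np.int64(220), np.float64(0.143)), (np.int64(296), np.int64(220), np.float64(0.147)), (np.int64(297), np.int64(220), np.float64(0.146)), (np.int64(292), np.int64(221), np.float64(0.146)), (np.int64(293), np.int64(221), np.float64(0.144)), (np.int64(294), np.int64(221), np.float64(0.147)), (np.int64(295), np.int64(221), np.float64(0.142)), (np.int64(296), np.int64(221), np.float64(0.149)), (np.int64(297), np.int64(221), np.float64(0.135)), (np.int64(293), np.int64(222), np.float64(0.142)), (np.int64(294), np.int64(222), np.float64(0.145)), (np.int64(295), np.int64(222), np.float64(0.146)), (np.int64(296), np.int64(222), np.float64(0.14))]
stud top [0.52735806 0.15977302 0.147     ] [0.52754321 0.15989675 0.14501702]
pad [0.51694847 0.10944316 0.105     ]
[(array([294.208, 218.32 ]), 0.93, array([0.5329477 , 0.16134448, 0.131     ]))]
bar dir 78.5410056936001 [0.55143329 0.27576538 0.10219772]
((0.551720142364502, 0.2755303382873535), (0.17025968432426453, 0.05315801873803139), 85.0915756225586)
```

View pics/stud_t.png

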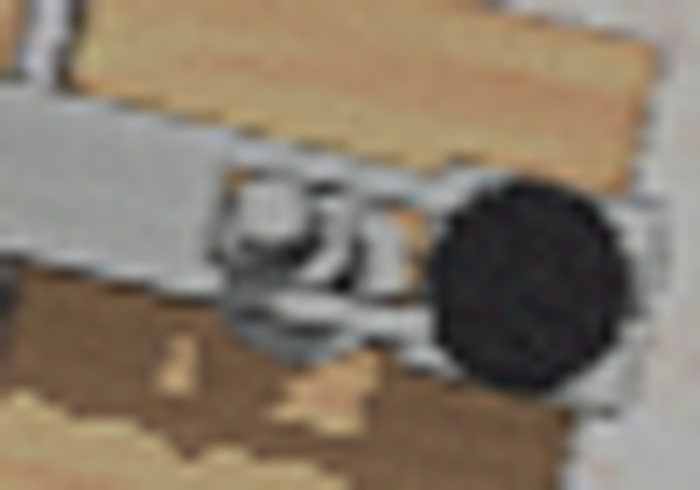

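>>> servo_tool([
  [[-1, 0, 0], -0.33],
  [[-1, 0, 0], -0.33],
  [[-1, 0, 0.2], -0.33],
  [[-1, 0, 0.3], 0],
  [[-1, 0, 0.5], 0],
], grip=0)

```text
clock: 11.2
tcp_pos: [0.5107, -0.1616, 0.1421]
tool_rot: [3.141, -0.0, 1.821]
force: [1.0, 0.3, -1.3]
grip_width: 0.0854
```

```bash
python3 -c "
from h import *
go([.490,-.190,.02],104.5)"
```

```text
t11.20 tcp [ 0.5107 -0.1616  0.1421] yaw 104.32 rp [ 1.7998e+02 -3.0000e-02] F [ 0.98  0.28 -1.33] w 0.0854
units [-0.75 -0.9   4.07] roll -0.02
```

>>> servo_tool([
  [[-0.25, -0.3, 0.7], -0.02],
  [[-0.25, -0.3, 0.8], 0],
  [[-0.25, -0.3, 0.9], 0],
  [[0, 0, 0.9], 0],
  [[0, 0, 0.6], 0],
])

```text
clock: 11.82
tcp_pos: [0.4892, -0.1892, 0.024]
tool_rot: [-3.14, -0.001, 1.823]
force: [-0.4, -0.1, 0.7]
grip_width: 0.0854
```

```bash
python3 -c "
from h import *
go([.490,-.190,-.032],104.5)
d=get_image('scene');p=proj(d,telemetry.get_obs()['tcp_pos']+np.array([0,0,.035]));print(p)
save('g1',cv2.resize(d['image'][260:345,310:420],None,fx=7,fy=7,interpolation=cv2.INTER_CUBIC))"
```

```text
t11.82 tcp [ 0.4892 -0.1892  0.024 ] yaw 104.47 rp [-1.7992e+02 -7.0000e-02] F [-0.37 -0.05  0.65] w 0.0854
units [-0.04  0.02  1.87] roll -0.00
[[356.8523048  311.14450449]]
```

View pics/g1.png

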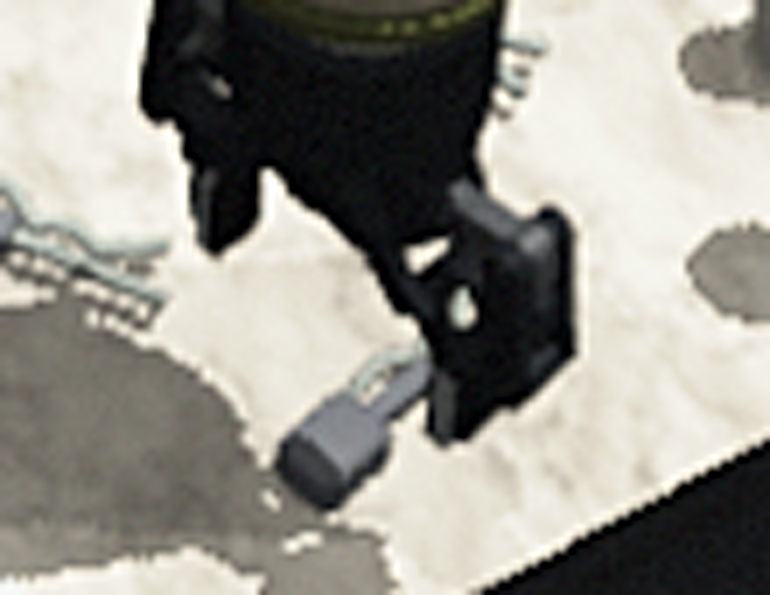

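>>> servo_tool([
  [[0, 0, 0.5], 0],
  [[0, 0, 0.5], 0],
  [[0, 0, 0.4], 0],
  [[0, 0, 0.3], 0],
  [[0, 0, 0.12], 0],
])

```text
clock: 12.5
tcp_pos: [0.4898, -0.19, -0.0296]
tool_rot: [-3.141, -0.0, 1.824]
force: [-1.2, -0.4, 1.0]
grip_width: 0.0853
```

>>> servo_tool([
  [[0, 0, 0], 0],
  [[0, 0, 0], 0],
  [[0, 0, 0], 0],
  [[0, 0, 0], 0],
], grip=255, force=80)

```text
clock: 13.0
tcp_pos: [0.4904, -0.1902, -0.0284]
tool_rot: [3.141, 0.0, 1.824]
force: [-1.8, -0.0, 5.6]
grip_width: 0.022
```

>>> servo_tool([
  [[0, 0, 0], 0],
  [[0, 0, 0], 0],
])

```text
clock: 13.25
tcp_pos: [0.4904, -0.1902, -0.0284]
tool_rot: [3.141, 0.0, 1.824]
force: [-0.5, 0.2, 4.5]
grip_width: 0.0221
```

>>> servo_tool([
  [[0, 0, -0.2], 0],
  [[0, 0, -0.5], 0],
  [[0, 0, -0.8], 0.5],
  [[0, 0, -0.9], 0.6],
  [[0, 0, -0.9], 0.6],
])

```text
clock: 13.88
tcp_pos: [0.49, -0.1902, 0.0718]
tool_rot: [3.141, -0.0, 1.583]
force: [0.8, 0.7, -1.3]
grip_width: 0.0221
```

>>> servo_tool([
  [[0, 0, -0.9], 0.6],
  [[0, 0, -0.9], 0.5],
  [[0, 0, -0.9], 0.42],
  [[0, 0, 0], 0],
  [[0, 0, 0], 0],
])

```text
clock: 14.5
tcp_pos: [0.4896, -0.1899, 0.1508]
tool_rot: [-3.141, -0.0, 1.375]
force: [-0.0, 0.3, -1.7]
grip_width: 0.0223
```

```bash
python3 -c "
from h import *
go([.490,-.190,.10],78.7)
d=get_image('scene');np.savez('pics/sL.npz',**d)
save('g2',cv2.resize(d['image'][200:330,310:440],None,fx=5.5,fy=5.5,interpolation=cv2.INTER_CUBIC))
d=get_image('top');np.savez('pics/tL.npz',**d)
save('g3',cv2.resize(d['image'][180:270,350:450],None,fx=6,fy=6,interpolation=cv2.INTER_CUBIC))"
```

```text
t14.50 tcp [ 0.4896 -0.1899  0.1508] yaw 78.78 rp [-1.7999e+02 -2.0000e-02] F [-0.    0.26 -1.72] w 0.0223
units [-0.    0.01  1.69] roll 0.01
```

View pics/g2.png

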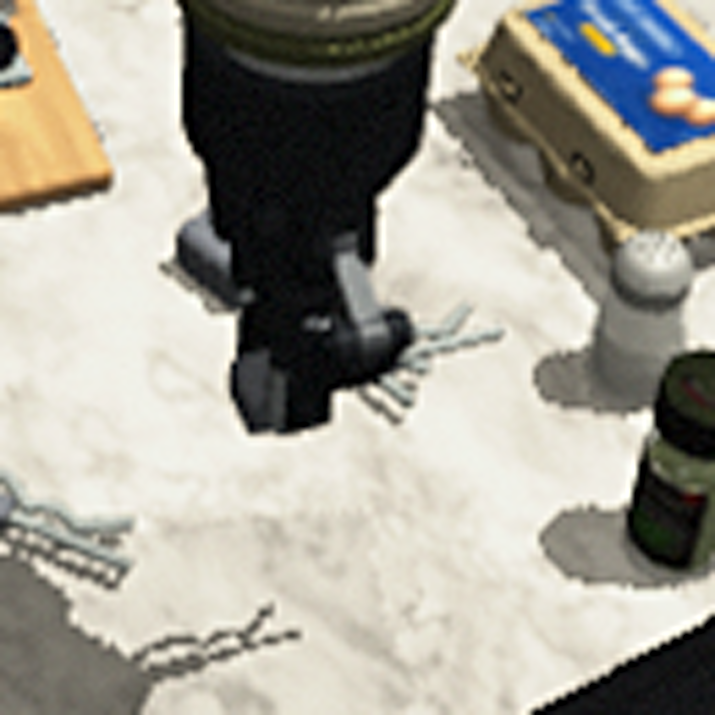

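View pics/g3.png

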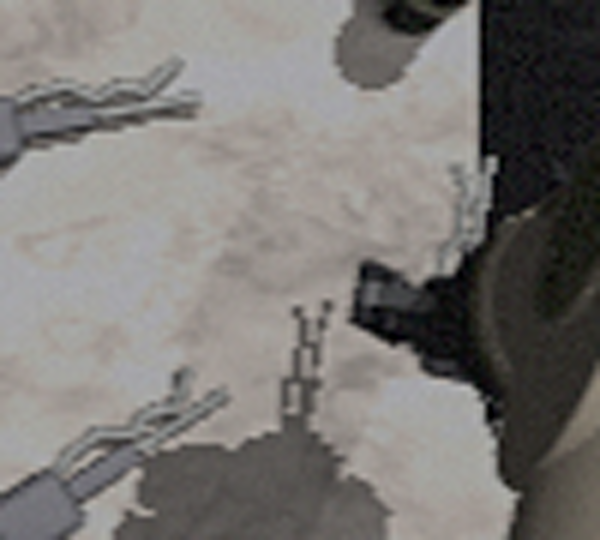

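```bash
cat >> h.py <<'E'
def tri(d1,p1,d2,p2):
    P=[]
    for d in(d1,d2):
        P.append(d['intrinsics']@np.c_[cv2.Rodrigues(np.array(d['rvec'],float))[0],np.array(d['tvec']).reshape(3,1)])
    X=cv2.triangulatePoints(P[0],P[1],np.array(p1,float).reshape(2,1),np.array(p2,float).reshape(2,1));X=(X[:3]/X[3]).ravel()
    print('tri',X.round(4),'resid',(proj(d1,X)[0]-p1).round(2),(proj(d2,X)[0]-p2).round(2))
    return X
def toolc(X,tcp,yaw=78.7):
    a=np.radians(yaw-90);ux=np.array([np.cos(a),np.sin(a)]);uy=np.array([-np.sin(a),np.cos(a)])
    D=X-tcp;return np.array([D[:2]@ux,D[:2]@uy,D[2]])
E
python3 -c "
from h import *
s=dict(np.load('pics/sL.npz'));t=dict(np.load('pics/tL.npz'))
X=tri(s,(310+500/5.5-.5,200+333/5.5-.5),t,(350+492/6-.5,180+160/6-.5))
print(toolc(X,np.array([.4896,-.1899,.1858])))
for (n,d,o,f) in (('s',s,(370,240),11),('t',t,(415,195),12)):
    a=d['image'][o[1]:o[1]+45,o[0]:o[0]+50];save('g4'+n,cv2.resize(a,None,fx=f,fy=f,interpolation=cv2.INTER_CUBIC))
for n in ('top','scene'):
    print([(np.array(m['location'])*[640,400],m['p']) for m in mark_of('cotter_tip',n)])
    print('seat',[(np.array(m['location'])*[640,400],m['p']) for m in mark_of('cotter_seat',n)])
"
```

```text
tri [ 0.57   -0.2058  0.1887] resid [-0.38  0.08] [ 0.14 -0.26]
[0.08191943 0.00020539 0.00292964]
[(array([387.712, 241.2  ]), 0.82), (array([381.696, 197.4  ]), 0.82), (array([430.784, 202.32 ]), 0.66), (array([427.584, 215.8  ]), 0.56)]
seat [(array([374.912, 251.   ]), 0.84), (array([372.032, 201.68 ]), 0.68), (array([428.096, 217.   ]), 0.58)]
[(array([333.888, 300.32 ]), 0.79), (array([403.072, 260.12 ]), 0.66), (array([384.576, 274.12 ]), 0.42)]
seat [(array([311.68, 294.12]), 0.68), (array([370.112, 265.   ]), 0.66), (array([388.992, 263.88 ]), 0.59)]
```

View pics/g4s.png

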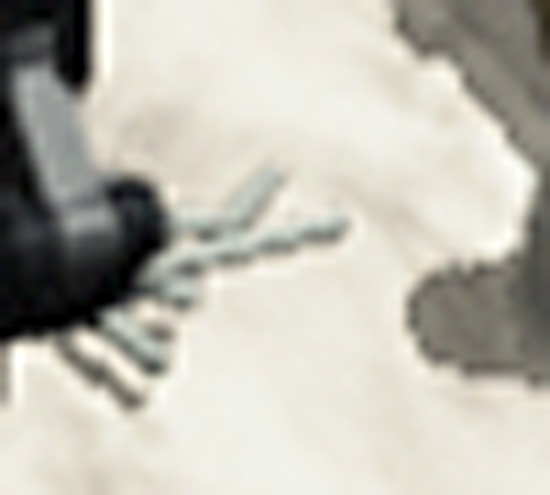

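View pics/g4t.png

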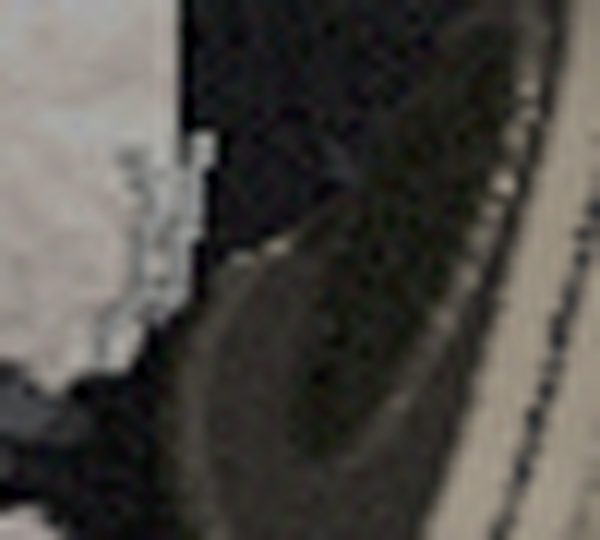

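>>> servo_tool([
  [[0.6, -0.2, 0], 0],
  [[0.9, -0.28, 0], 0],
  [[0.9, -0.28, 0], 0],
  [[0.9, -0.28, 0], 0],
  [[0.9, -0.28, 0], 0],
])

```text
clock: 15.42
tcp_pos: [0.4755, -0.0579, 0.1508]
tool_rot: [-3.141, 0.0, 1.374]
force: [-0.0, 0.2, -0.9]
grip_width: 0.0222
```

>>> servo_tool([
  [[0.9, -0.28, 0], 0],
  [[0.9, -0.28, 0], 0],
  [[0.9, -0.28, 0], 0],
  [[0.9, -0.28, 0], 0],
  [[0.9, -0.28, 0], 0],
])

```text
clock: 16.05
tcp_pos: [0.4607, 0.0827, 0.1508]
tool_rot: [-3.141, 0.0, 1.374]
force: [0.9, 0.3, -0.7]
grip_width: 0.0217
```

>>> servo_tool([
  [[0.9, -0.28, 0], 0],
  [[0.9, -0.28, 0], 0],
  [[0.9, -0.28, 0], 0],
  [[0.3, -0.1, 0], 0],
  [[0, 0, 0], 0],
])

```text
clock: 16.68
tcp_pos: [0.4508, 0.1754, 0.1507]
tool_rot: [-3.141, 0.001, 1.375]
force: [0.7, -0.1, -0.4]
grip_width: 0.0215
```

```bash
python3 -c "
from h import *
go([.451,.1755,.135],78.7)
s=get_image('scene');t=get_image('top');np.savez('pics/sM.npz',**s);np.savez('pics/tM.npz',**t)
print(proj(s,[.5285,.16,.147]),proj(t,[.5285,.16,.147]))
save('m1s',cv2.resize(s['image'][140:230,240:340],None,fx=7,fy=7,interpolation=cv2.INTER_CUBIC))
save('m1t',cv2.resize(t['image'][190:260,260:340],None,fx=9,fy=9,interpolation=cv2.INTER_CUBIC))
"
```

```text
t16.68 tcp [0.4508 0.1754 0.1507] yaw 78.76 rp [-1.7998e+02  3.0000e-02] F [ 0.67 -0.12 -0.44] w 0.0215
units [0.   0.01 0.52] roll 0.01
[[298.14456857 182.89109446]] [[294.28886113 219.36964394]]
```

View pics/m1s.png

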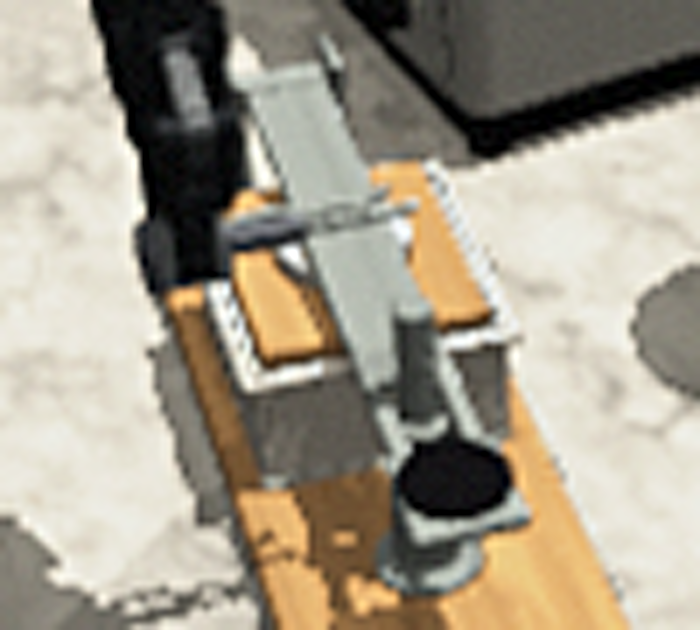

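View pics/m1t.png

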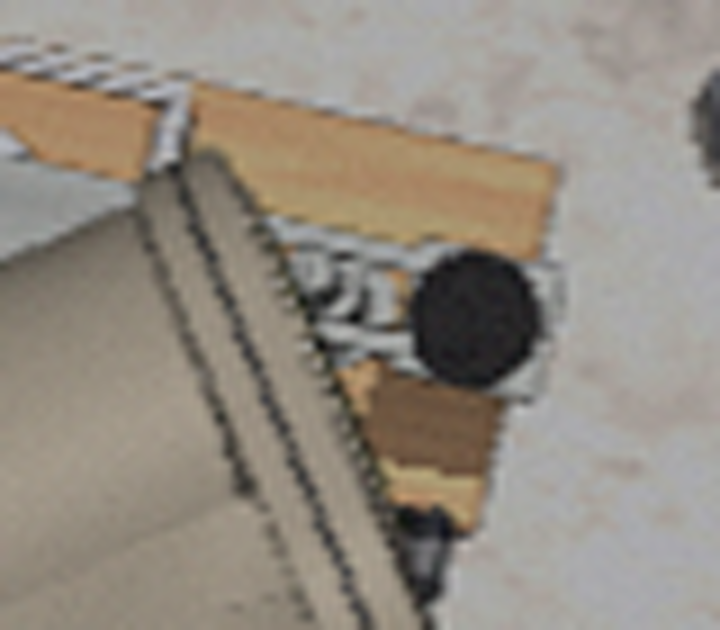

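>>> servo_tool([
  [[0, 0, 0.4], 0],
  [[0, 0, 0.4], 0],
  [[0, 0, 0.25], 0],
  [[0, 0, 0], 0],
])

```text
clock: 17.27
tcp_pos: [0.4504, 0.1753, 0.1187]
tool_rot: [-3.141, 0.001, 1.374]
force: [-0.5, 0.1, 0.3]
grip_width: 0.0214
```

>>> servo_tool([
  [[0, 0, 0.015], 0],
  [[0, 0, 0.015], 0],
  [[0, 0, 0.015], 0],
  [[0, 0, 0], 0],
])

```text
clock: 17.77
tcp_pos: [0.4509, 0.1757, 0.1182]
tool_rot: [3.141, -0.0, 1.374]
force: [1.1, 0.1, -0.8]
grip_width: 0.0221
```

>>> servo_tool([
  [[0, 0, 0.015], 0],
  [[0, 0, 0.015], 0],
  [[0, 0, 0.015], 0],
  [[0, 0, 0], 0],
])

```text
clock: 18.27
tcp_pos: [0.4508, 0.1756, 0.1168]
tool_rot: [-3.142, -0.0, 1.374]
force: [-1.1, -0.8, -1.0]
grip_width: 0.022
```

>>> servo_tool([
  [[0, 0, 0.015], 0],
  [[0, 0, 0.015], 0],
  [[0, 0, 0.015], 0],
  [[0, 0, 0], 0],
])

```text
clock: 18.77
tcp_pos: [0.4509, 0.1757, 0.1154]
tool_rot: [-3.142, -0.0, 1.374]
force: [0.5, -0.0, -0.2]
grip_width: 0.0217
```

>>> servo_tool([
  [[0, 0, 0.015], 0],
  [[0, 0, 0.015], 0],
  [[0, 0, 0.015], 0],
  [[0, 0, 0], 0],
])

```text
clock: 19.27
tcp_pos: [0.4508, 0.1757, 0.1141]
tool_rot: [-3.142, -0.0, 1.374]
force: [0.1, -0.0, -1.2]
grip_width: 0.0222
```

>>> servo_tool([
  [[0, 0, 0.02], 0],
  [[0, 0, 0.02], 0],
  [[0, 0, 0], 0],
])

```text
clock: 19.65
tcp_pos: [0.4508, 0.1757, 0.1129]
tool_rot: [-3.142, -0.0, 1.374]
force: [-0.1, 0.9, -0.3]
grip_width: 0.0222
```

>>> servo_tool([
  [[0, 0, 0.02], 0],
  [[0, 0, 0.02], 0],
  [[0, 0, 0], 0],
])

```text
clock: 20.02
tcp_pos: [0.4508, 0.1756, 0.1116]
tool_rot: [-3.141, 0.0, 1.374]
force: [-0.5, -0.3, -0.9]
grip_width: 0.0223
```

>>> servo_tool([
  [[0, 0, 0.02], 0],
  [[0, 0, 0.02], 0],
  [[0, 0, 0], 0],
])

```text
clock: 20.4
tcp_pos: [0.4509, 0.1757, 0.1104]
tool_rot: [-3.142, -0.0, 1.374]
force: [-0.3, 0.4, -0.6]
grip_width: 0.022
```

>>> servo_tool([
  [[0, 0, 0.02], 0],
  [[0, 0, 0.02], 0],
  [[0, 0, 0], 0],
])

```text
clock: 20.78
tcp_pos: [0.451, 0.1757, 0.1095]
tool_rot: [3.141, -0.0, 1.374]
force: [-0.2, 0.8, 2.4]
grip_width: 0.0222
```

>>> servo_tool([
  [[0, 0, 0.02], 0],
  [[0, 0, 0.02], 0],
  [[0, 0, 0], 0],
])

```text
clock: 21.15
tcp_pos: [0.4511, 0.1759, 0.1085]
tool_rot: [3.141, -0.001, 1.374]
force: [-1.8, -0.0, 6.5]
grip_width: 0.0219
```

>>> servo_tool([
  [[0, 0, -0.033], 0],
  [[0, 0, 0], 0],
])

```text
clock: 21.4
tcp_pos: [0.4511, 0.1758, 0.1092]
tool_rot: [3.141, -0.0, 1.374]
force: [0.4, -0.6, 3.0]
grip_width: 0.0217
```

>>> servo_tool([
  [[0, 0, 0], 0],
])

```text
clock: 21.52
tcp_pos: [0.451, 0.1758, 0.1091]
tool_rot: [3.141, -0.0, 1.374]
force: [-0.1, -0.6, 3.0]
grip_width: 0.0219
```

>>> servo_tool([
  [[0, 0, -0.2], 0],
  [[0.25, 0, 0], 0],
  [[0.25, 0, 0], 0],
  [[0, 0, 0.3], 0],
  [[0, 0, 0.3], 0],
])

```text
clock: 22.15
tcp_pos: [0.4535, 0.1902, 0.0961]
tool_rot: [-3.141, 0.001, 1.374]
force: [-0.0, 0.9, 0.1]
grip_width: 0.0218
```

```bash
python3 -c "
from h import *
go([.451,.1755,.0795],78.7)
s=get_image('scene')
save('m2s',cv2.resize(s['image'][140:230,240:340],None,fx=7,fy=7,interpolation=cv2.INTER_CUBIC))
"
```

```text
t22.15 tcp [0.4535 0.1902 0.0961] yaw 78.74 rp [-1.7997e+02  3.0000e-02] F [-0.04  0.87  0.08] w 0.0218
units [-0.5   0.01  0.55] roll 0.00
```

View pics/m2s.png

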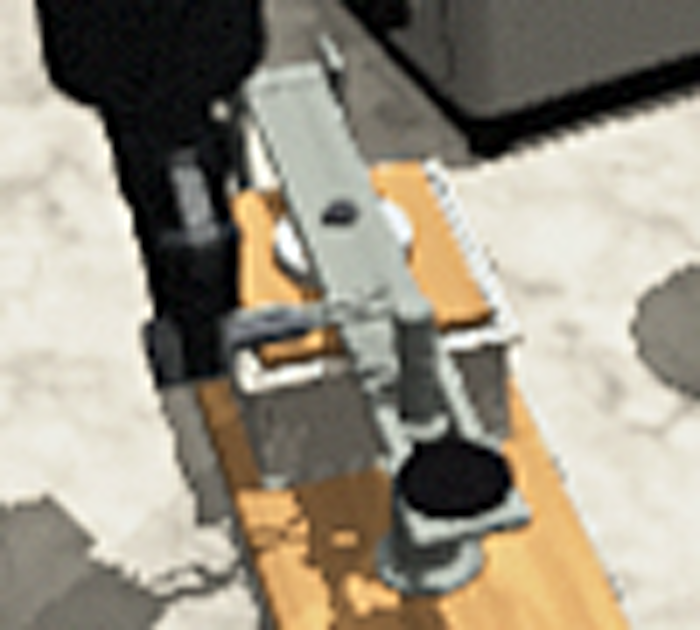

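>>> servo_tool([
  [[-0.04, 0, 0], 0],
  [[-0.04, 0, 0], 0],
  [[0, 0, 0], 0],
])

```text
clock: 22.58
tcp_pos: [0.4535, 0.1879, 0.0974]
tool_rot: [3.141, -0.0, 1.374]
force: [0.1, 1.0, -1.7]
grip_width: 0.0219
```

>>> servo_tool([
  [[-0.02, 0, 0], 0],
  [[-0.02, 0, 0], 0],
  [[0, 0, 0], 0],
])

```text
clock: 22.95
tcp_pos: [0.4531, 0.1868, 0.0971]
tool_rot: [3.142, -0.0, 1.374]
force: [-0.2, 0.8, -1.7]
grip_width: 0.0222
```

>>> servo_tool([
  [[-0.02, 0, 0], 0],
  [[-0.02, 0, 0], 0],
  [[0, 0, 0], 0],
])

```text
clock: 23.32
tcp_pos: [0.4529, 0.1856, 0.0971]
tool_rot: [3.142, -0.0, 1.374]
force: [0.3, -0.5, -0.7]
grip_width: 0.022
```

>>> servo_tool([
  [[-0.02, 0, 0], 0],
  [[-0.02, 0, 0], 0],
  [[0, 0, 0], 0],
])

```text
clock: 23.7
tcp_pos: [0.4527, 0.1849, 0.0972]
tool_rot: [3.141, -0.001, 1.375]
force: [0.4, 2.5, -1.3]
grip_width: 0.0218
```

>>> servo_tool([
  [[-0.02, 0, 0], 0],
  [[0, 0, 0], 0],
])

```text
clock: 23.95
tcp_pos: [0.4526, 0.1845, 0.0972]
tool_rot: [3.141, -0.001, 1.375]
force: [1.1, 4.8, -1.3]
grip_width: 0.0217
```

>>> servo_tool([
  [[-0.02, 0, 0], 0],
  [[0, 0, 0], 0],
])

```text
clock: 24.2
tcp_pos: [0.4526, 0.1842, 0.0973]
tool_rot: [3.141, -0.001, 1.375]
force: [2.4, 5.6, -1.2]
grip_width: 0.0219
```

```bash
python3 -c "
from h import *
go([.451,.1755,.0795],78.7)"
```

```text
t24.20 tcp [0.4526 0.1842 0.0973] yaw 78.78 rp [ 1.7997e+02 -7.0000e-02] F [ 2.36  5.61 -1.24] w 0.0219
units [-0.29  0.    0.59] roll 0.01
```

>>> servo_tool([
  [[0.1, 0, 0], 0],
  [[0, -0.4, 0], 0],
  [[0, -0.5, 0], 0],
  [[-0.2, 0, 0.3], 0],
  [[-0.2, 0, 0.28], 0],
])

```text
clock: 24.82
tcp_pos: [0.4239, 0.1791, 0.079]
tool_rot: [-3.142, 0.0, 1.374]
force: [0.1, -1.0, -0.6]
grip_width: 0.022
```

>>> servo_tool([
  [[0, 0, 0], 0],
  [[0, 0, 0], 0],
])

```text
clock: 25.08
tcp_pos: [0.4244, 0.1796, 0.0797]
tool_rot: [3.142, -0.0, 1.374]
force: [-0.6, 0.4, -0.1]
grip_width: 0.0218
```

```bash
python3 -c "
from h import *
u=np.array([np.cos(np.radians(11.3)),-np.sin(np.radians(11.3))])
p=np.array([.4508,.1750])-.027*u;print(p)
go([*p,.0795],78.7)
s=get_image('scene')
save('m3s',cv2.resize(s['image'][140:230,240:340],None,fx=7,fy=7,interpolation=cv2.INTER_CUBIC))
"
```

```text
[0.4243234  0.18029055]
t25.07 tcp [0.4244 0.1796 0.0797] yaw 78.7 rp [180.  -0.] F [-0.56  0.4  -0.08] w 0.0218
units [ 0.02 -0.01  0.01] roll -0.00
```

View pics/m3s.png

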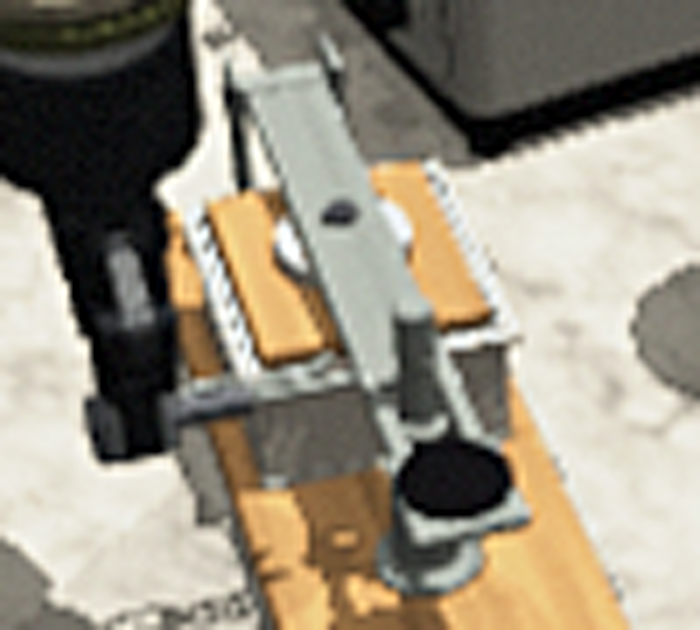

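>>> servo_tool([
  [[0.02, 0.15, 0], 0],
  [[0, 0.15, 0.005], 0],
  [[0, 0.03, 0], 0],
  [[0, 0.03, 0], 0],
  [[0, 0, 0], 0],
])

```text
clock: 25.75
tcp_pos: [0.4349, 0.1783, 0.0795]
tool_rot: [-3.142, -0.0, 1.374]
force: [-0.2, -0.2, -1.0]
grip_width: 0.0217
```

>>> servo_tool([
  [[0, 0.02, 0], 0],
  [[0, 0.02, 0], 0],
  [[0, 0, 0], 0],
])

```text
clock: 26.12
tcp_pos: [0.4361, 0.178, 0.0796]
tool_rot: [3.142, -0.0, 1.374]
force: [-0.4, -0.1, -0.5]
grip_width: 0.0219
```

>>> servo_tool([
  [[0, 0.02, 0], 0],
  [[0, 0.02, 0], 0],
  [[0, 0, 0], 0],
])

```text
clock: 26.5
tcp_pos: [0.4373, 0.1778, 0.0796]
tool_rot: [3.142, -0.0, 1.374]
force: [0.4, 0.5, -0.6]
grip_width: 0.0216
```

>>> servo_tool([
  [[0, 0.02, 0], 0],
  [[0, 0.02, 0], 0],
  [[0, 0, 0], 0],
])

```text
clock: 26.88
tcp_pos: [0.4384, 0.1775, 0.0796]
tool_rot: [3.142, -0.0, 1.374]
force: [0.9, 0.4, -0.9]
grip_width: 0.0219
```

>>> servo_tool([
  [[0, 0.02, 0], 0],
  [[0, 0.02, 0], 0],
  [[0, 0.02, 0], 0],
  [[0, 0, 0], 0],
])

```text
clock: 27.38
tcp_pos: [0.4402, 0.1772, 0.0796]
tool_rot: [3.142, -0.0, 1.374]
force: [0.1, 0.6, -0.8]
grip_width: 0.0217
```

>>> servo_tool([
  [[0, 0.02, 0], 0],
  [[0, 0.02, 0], 0],
  [[0, 0.02, 0], 0],
  [[0, 0, 0], 0],
])

```text
clock: 27.88
tcp_pos: [0.442, 0.1768, 0.0796]
tool_rot: [3.142, -0.0, 1.374]
force: [0.8, -0.2, -0.3]
grip_width: 0.0217
```

>>> servo_tool([
  [[0, 0.02, 0], 0],
  [[0, 0.02, 0], 0],
  [[0, 0.02, 0], 0],
  [[0, 0, 0], 0],
])

```text
clock: 28.38
tcp_pos: [0.4437, 0.1765, 0.0795]
tool_rot: [-3.142, -0.0, 1.374]
force: [-0.6, 0.0, -0.2]
grip_width: 0.0216
```

>>> servo_tool([
  [[0, 0.02, 0], 0],
  [[0, 0.02, 0], 0],
  [[0, 0.02, 0], 0],
  [[0, 0, 0], 0],
])

```text
clock: 28.88
tcp_pos: [0.4455, 0.1761, 0.0796]
tool_rot: [3.142, -0.0, 1.374]
force: [-0.7, -0.1, -0.8]
grip_width: 0.0218
```

```bash
python3 -c "
from h import *
s=get_image('scene')
save('m4s',cv2.resize(s['image'][160:220,260:330],None,fx=10,fy=10,interpolation=cv2.INTER_CUBIC))
"
```

```text
(no output)
```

View pics/m4s.png

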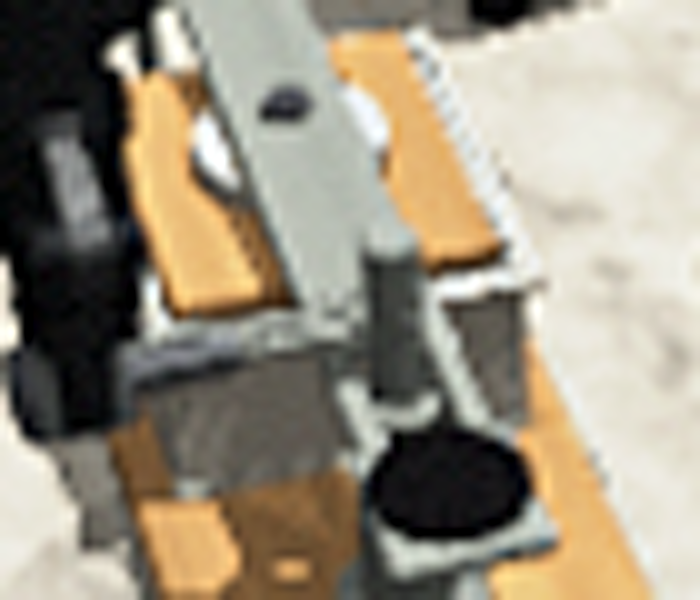

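>>> servo_tool([
  [[0, 0.03, 0], 0],
  [[0, 0.03, 0], 0],
  [[0, 0.03, 0], 0],
  [[0, 0.03, 0], 0],
  [[0, 0, 0], 0],
])

```text
clock: 29.55
tcp_pos: [0.4491, 0.1754, 0.0795]
tool_rot: [3.142, -0.0, 1.374]
force: [0.4, -0.3, -0.3]
grip_width: 0.022
```

>>> servo_tool([
  [[0, 0.03, 0], 0],
  [[0, 0.03, 0], 0],
  [[0, 0.03, 0], 0],
  [[0, 0, 0], 0],
])

```text
clock: 30.05
tcp_pos: [0.4517, 0.1749, 0.0796]
tool_rot: [3.142, -0.0, 1.374]
force: [-0.6, 0.0, 0.2]
grip_width: 0.0219
```

>>> servo_tool([
  [[0, 0.03, 0], 0],
  [[0, 0.03, 0], 0],
  [[0, 0.03, 0], 0],
  [[0, 0, 0], 0],
])

```text
clock: 30.55
tcp_pos: [0.4543, 0.1743, 0.0795]
tool_rot: [-3.142, -0.0, 1.374]
force: [-0.5, 0.3, -0.5]
grip_width: 0.0219
```

>>> servo_tool([
  [[0, 0.03, 0], 0],
  [[0, 0.03, 0], 0],
  [[0, 0.03, 0], 0],
  [[0, 0, 0], 0],
])

```text
clock: 31.05
tcp_pos: [0.457, 0.1739, 0.0795]
tool_rot: [-3.142, -0.0, 1.374]
force: [0.8, -0.1, -0.1]
grip_width: 0.0217
```

>>> servo_tool([
  [[0, 0.02, 0], 0],
  [[0, 0.02, 0], 0],
  [[0, 0.02, 0], 0],
  [[0, 0, 0], 0],
])

```text
clock: 31.55
tcp_pos: [0.4588, 0.1736, 0.0796]
tool_rot: [3.142, -0.0, 1.374]
force: [-0.0, 1.4, -0.8]
grip_width: 0.0219
```

>>> servo_tool([
  [[0, 0.02, 0], 0],
  [[0, 0.02, 0], 0],
  [[0, 0, 0], 0],
])

```text
clock: 31.92
tcp_pos: [0.4599, 0.1734, 0.0795]
tool_rot: [-3.142, -0.0, 1.374]
force: [-0.8, 1.7, -0.3]
grip_width: 0.0217
```

>>> servo_tool([
  [[0, 0.02, 0], 0],
  [[0, 0.02, 0], 0],
  [[0, 0, 0], 0],
])

```text
clock: 32.3
tcp_pos: [0.4611, 0.1732, 0.0796]
tool_rot: [3.142, -0.0, 1.374]
force: [-2.0, 2.4, -0.8]
grip_width: 0.0219
```

>>> servo_tool([
  [[0, 0.02, 0], 0],
  [[0, 0.02, 0], 0],
  [[0, 0, 0], 0],
])

```text
clock: 32.67
tcp_pos: [0.4625, 0.1729, 0.0796]
tool_rot: [3.141, -0.0, 1.374]
force: [0.2, 3.4, -0.8]
grip_width: 0.0218
```

>>> servo_tool([
  [[0, 0.02, 0], 0],
  [[0, 0.02, 0], 0],
  [[0, 0, 0], 0],
])

```text
clock: 33.05
tcp_pos: [0.4637, 0.1726, 0.0796]
tool_rot: [3.141, -0.0, 1.374]
force: [-0.1, 4.4, -0.1]
grip_width: 0.0218
```

>>> servo_tool([
  [[0, 0.02, 0], 0],
  [[0, 0.02, 0], 0],
  [[0, 0, 0], 0],
])

```text
clock: 33.42
tcp_pos: [0.465, 0.1724, 0.0797]
tool_rot: [3.141, -0.0, 1.374]
force: [0.4, 5.2, -0.1]
grip_width: 0.0214
```

>>> servo_tool([
  [[0, 0.02, 0], 0],
  [[0, 0.02, 0], 0],
  [[0, 0, 0], 0],
])

```text
clock: 33.8
tcp_pos: [0.4662, 0.172, 0.0797]
tool_rot: [3.141, -0.0, 1.374]
force: [1.3, 4.0, -0.8]
grip_width: 0.0221
```

>>> servo_tool([
  [[0, 0.02, 0], 0],
  [[0, 0.02, 0], 0],
  [[0, 0, 0], 0],
])

```text
clock: 34.17
tcp_pos: [0.4671, 0.1718, 0.0796]
tool_rot: [3.141, -0.0, 1.374]
force: [0.2, 4.1, -1.0]
grip_width: 0.0217
```

>>> servo_tool([
  [[0, 0.02, 0], 0],
  [[0, 0.02, 0], 0],
  [[0, 0, 0], 0],
])

```text
clock: 34.55
tcp_pos: [0.4684, 0.1715, 0.0796]
tool_rot: [3.141, -0.0, 1.374]
force: [1.2, 4.3, -1.2]
grip_width: 0.0218
```

>>> servo_tool([
  [[0, 0.02, 0], 0],
  [[0, 0.02, 0], 0],
  [[0, 0, 0], 0],
])

```text
clock: 34.92
tcp_pos: [0.4696, 0.1713, 0.0796]
tool_rot: [3.141, -0.0, 1.374]
force: [2.6, 4.2, -1.3]
grip_width: 0.0217
```

>>> servo_tool([
  [[0, 0.02, 0], 0],
  [[0, 0.02, 0], 0],
  [[0, 0, 0], 0],
])

```text
clock: 35.3
tcp_pos: [0.4707, 0.171, 0.0796]
tool_rot: [3.141, -0.0, 1.374]
force: [3.0, 3.9, -1.6]
grip_width: 0.0221
```

```bash
python3 -c "
from h import *
o=telemetry.get_obs();print(o['force'],o['tcp_pos'])
s=get_image('scene')
save('m5s',cv2.resize(s['image'][160:220,260:330],None,fx=10,fy=10,interpolation=cv2.INTER_CUBIC))
t=get_image('top')
save('m5t',cv2.resize(t['image'][190:260,260:340],None,fx=8,fy=8,interpolation=cv2.INTER_CUBIC))
"
```

```text
[ 2.97106051  3.94323859 -1.58685432] [0.47068582 0.17101371 0.07957688]
```

View pics/m5s.png

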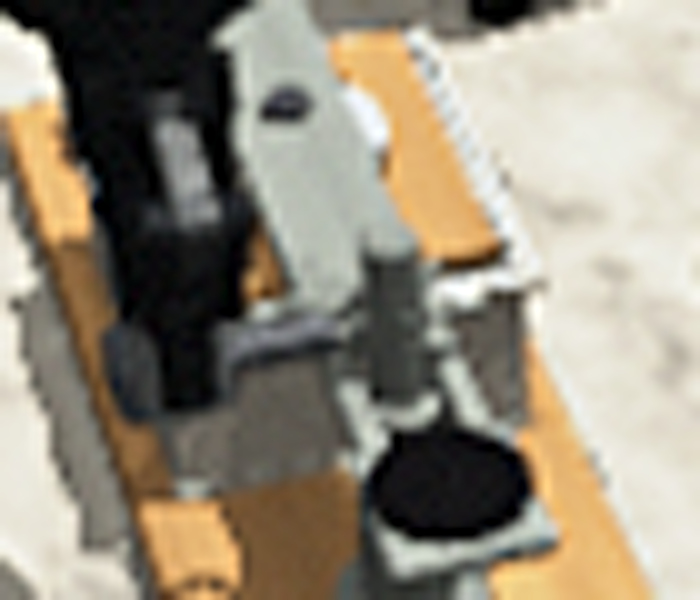

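View pics/m5t.png

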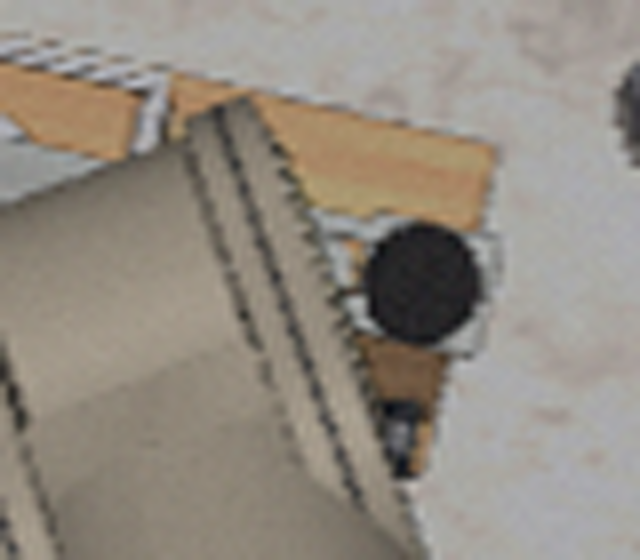

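>>> servo_tool([
  [[0, 0.02, 0], 0],
  [[0, 0.02, 0], 0],
  [[0, 0, 0], 0],
])

```text
clock: 35.78
tcp_pos: [0.4718, 0.1708, 0.0796]
tool_rot: [3.141, -0.0, 1.374]
force: [2.9, 3.0, -0.6]
grip_width: 0.0222
```

>>> servo_tool([
  [[0, 0.02, 0], 0],
  [[0, 0.02, 0], 0],
  [[0, 0, 0], 0],
])

```text
clock: 36.15
tcp_pos: [0.4729, 0.1705, 0.0795]
tool_rot: [3.142, 0.0, 1.374]
force: [0.9, 2.8, -0.8]
grip_width: 0.0218
```

>>> servo_tool([
  [[0, 0.02, 0], 0],
  [[0, 0.02, 0], 0],
  [[0, 0, 0], 0],
])

```text
clock: 36.52
tcp_pos: [0.474, 0.1703, 0.0795]
tool_rot: [-3.142, 0.0, 1.374]
force: [1.7, 1.7, -1.1]
grip_width: 0.0218
```

```bash
python3 -c "
from h import *
go([.4743,.1703,.0795],78.7)
s=get_image('scene')
save('m6s',cv2.resize(s['image'][160:220,260:330],None,fx=10,fy=10,interpolation=cv2.INTER_CUBIC))
"
```

```text
t36.52 tcp [0.474  0.1703 0.0795] yaw 78.72 rp [-180.    0.] F [ 1.69  1.65 -1.06] w 0.0218
units [ 0.    0.01 -0.  ] roll 0.00
```

View pics/m6s.png

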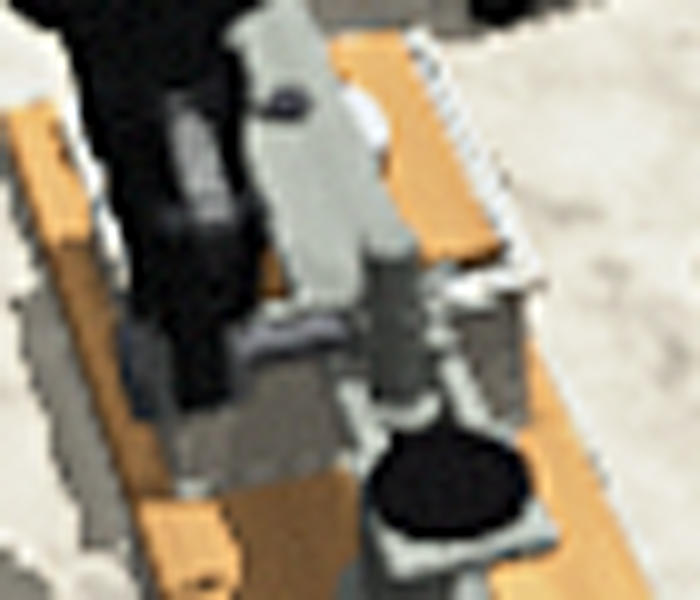

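>>> servo_tool([
  [[0, 0.02, 0], 0],
  [[0, 0.01, 0], 0],
  [[0, 0, 0], 0],
])

```text
clock: 36.95
tcp_pos: [0.4748, 0.1703, 0.0795]
tool_rot: [-3.141, 0.0, 1.374]
force: [-1.0, 2.5, -0.3]
grip_width: 0.0216
```

>>> servo_tool([
  [[0, 0.02, 0], 0],
  [[0, 0, 0], 0],
  [[0, 0, 0], 0],
])

```text
clock: 37.33
tcp_pos: [0.4754, 0.1702, 0.0795]
tool_rot: [-3.141, -0.0, 1.374]
force: [-0.6, 1.8, -0.3]
grip_width: 0.0217
```

>>> servo_tool([
  [[0, 0.015, 0], 0],
  [[0, 0, 0], 0],
  [[0, 0, 0], 0],
])

```text
clock: 37.7
tcp_pos: [0.4758, 0.1701, 0.0795]
tool_rot: [-3.141, -0.0, 1.374]
force: [-0.6, 2.5, -0.3]
grip_width: 0.0218
```

>>> servo_tool([
  [[0, 0, 0], 0],
  [[0, 0, 0], 0],
  [[0, 0, 0], 0],
  [[0, 0, 0], 0],
], grip=110)

```text
clock: 38.2
tcp_pos: [0.476, 0.1699, 0.0796]
tool_rot: [3.141, -0.0, 1.374]
force: [-0.5, 0.2, -0.2]
grip_width: 0.0483
```

```bash
python3 -c "
from h import *
go([.4743,.1703,.0795],78.7)
s=get_image('scene')
save('m7s',cv2.resize(s['image'][150:220,250:330],None,fx=9,fy=9,interpolation=cv2.INTER_CUBIC))
"
```

```text
t38.20 tcp [0.476  0.1699 0.0796] yaw 78.71 rp [179.99  -0.  ] F [-0.5   0.15 -0.19] w 0.0483
units [ 0.   -0.06  0.  ] roll 0.00
```

View pics/m7s.png

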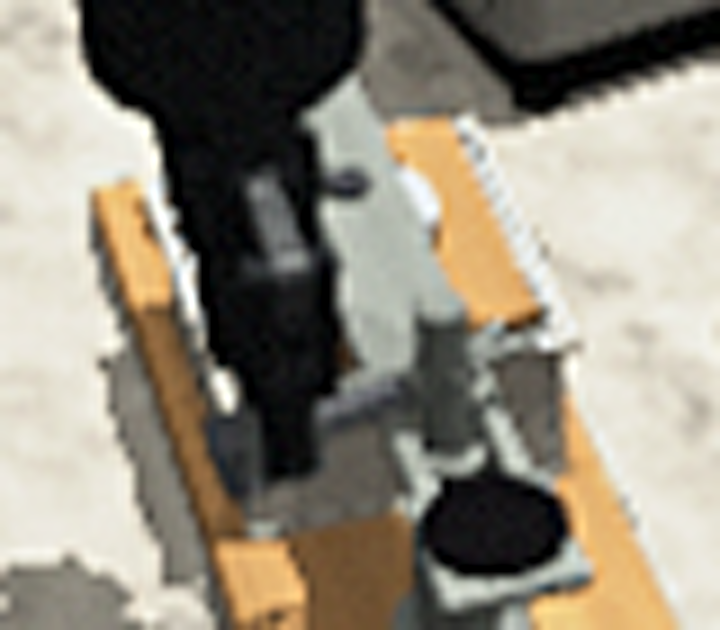

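Released, with no force left on the tool. Raising straight up, then away.

>>> servo_tool([
  [[0, 0, -0.2], 0],
  [[0, 0, -0.5], 0],
  [[0, 0, -0.8], 0],
  [[0, 0, -0.9], 0],
  [[0, 0, -0.9], 0],
])

```text
clock: 38.88
tcp_pos: [0.4761, 0.1701, 0.1806]
tool_rot: [3.141, -0.001, 1.374]
force: [0.1, 0.6, 1.0]
grip_width: 0.0485
```

>>> servo_tool([
  [[-0.8, -0.3, -0.3], 0],
  [[-0.9, -0.3, -0.3], 0],
  [[-0.9, -0.3, -0.3], 0],
  [[-0.9, 0, 0], 0],
  [[-0.9, 0, 0], 0],
])

```text
clock: 39.5
tcp_pos: [0.4236, 0.045, 0.2069]
tool_rot: [3.14, -0.001, 1.374]
force: [0.1, 0.4, -0.1]
grip_width: 0.0485
```

>>> servo_tool([
  [[-0.9, 0, 0], 0],
  [[-0.9, 0, 0], 0],
  [[-0.9, 0, 0], 0],
  [[-0.9, 0, 0], 0],
  [[0, 0, 0], 0],
])

```text
clock: 40.12
tcp_pos: [0.4025, -0.0617, 0.2066]
tool_rot: [3.14, -0.001, 1.371]
force: [0.2, 0.4, -0.2]
grip_width: 0.0483
```

```bash
python3 -c "
from h import *
go([.4743,.1703,.0795],78.7)
s=get_image('scene');t=get_image('top');np.savez('pics/sF.npz',**s);np.savez('pics/tF.npz',**t)
save('f_s',cv2.resize(s['image'][155:220,260:335],None,fx=9,fy=9,interpolation=cv2.INTER_CUBIC))
save('f_t',cv2.resize(t['image'][195:265,260:340],None,fx=8.5,fy=8.5,interpolation=cv2.INTER_CUBIC))
S=np.array([.5285,.16]);u=np.array([.9806,-.196])
for n,d in(('scene',s),('top',t)):
  for k in('cotter_grip','cotter_seat','cotter_tip'):
    print(n,k,[((np.array(m['location'])*[640,400]).round(1).tolist(),round(m['p'],2)) for m in mark_of(k,n)])
  for a in (-.055,0,.029): print('expect',a,proj(d,[*(S+a*u),.118]).round(1))
"
```

```text
t40.12 tcp [ 0.4025 -0.0617  0.2066] yaw 78.53 rp [ 1.7992e+02 -8.0000e-02] F [ 0.18  0.42 -0.19] w 0.0483
units [8.05 0.8  4.25] roll -0.02
scene cotter_grip [([350.8, 245.7], 0.9), ([286.8, 285.6], 0.62), ([275.1, 203.5], 0.43)]
scene cotter_seat [([372.2, 263.5], 0.83), ([314.5, 296.4], 0.78), ([298.8, 188.3], 0.4)]
scene cotter_tip [([385.3, 271.5], 0.89), ([336.0, 301.1], 0.63), ([308.2, 186.5], 0.47)]
expect -0.055 [[278. 196.]]
expect 0 [[298.7 191.7]]
expect 0.029 [[309.4 189.5]]
top cotter_grip [([294.4, 238.5], 0.74), ([345.5, 204.2], 0.73), ([356.5, 266.6], 0.53)]
top cotter_seat [([371.3, 199.0], 0.54), ([293.6, 219.3], 0.49)]
top cotter_tip [([382.2, 192.2], 0.64), ([265.8, 217.1], 0.62), ([385.6, 240.8], 0.5), ([299.0, 207.5], 0.48)]
expect -0.055 [[290.4 239.4]]
expect 0 [[294.9 220.4]]
expect 0.029 [[297.3 210.4]]
```

View pics/f_s.png

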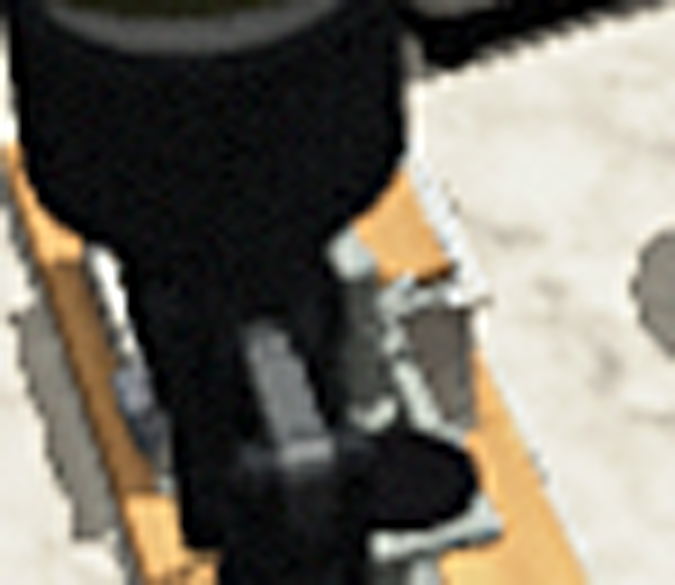

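View pics/f_t.png

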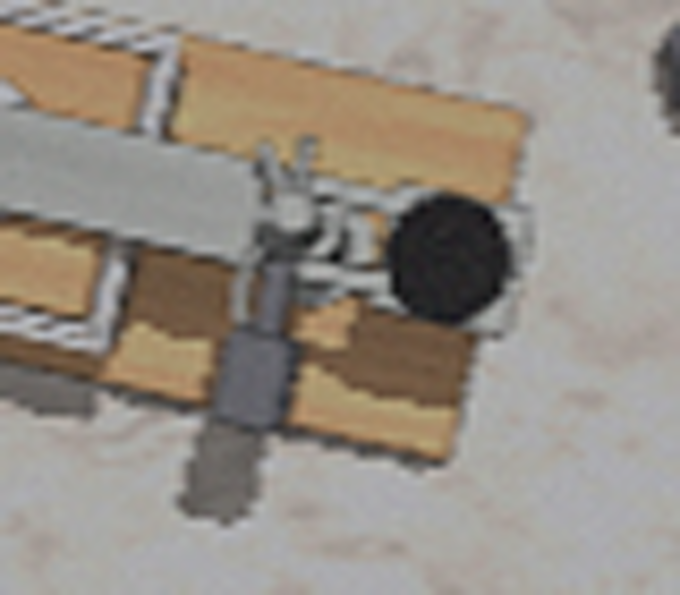

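>>> servo_tool([
  [[-0.8, 0, -0.3], 0],
  [[-0.9, 0, -0.3], 0],
  [[-0.9, 0, -0.3], 0],
  [[-0.9, 0, 0], 0],
  [[-0.9, 0, 0], 0],
])

```text
clock: 41.15
tcp_pos: [0.3766, -0.1901, 0.2326]
tool_rot: [3.141, -0.0, 1.375]
force: [-0.7, 0.5, 0.6]
grip_width: 0.0483
```

```bash
python3 -c "
from h import *
s=get_image('scene')
save('f2',cv2.resize(s['image'][155:230,255:335],None,fx=9,fy=9,interpolation=cv2.INTER_CUBIC))
C=cloud(s);print('bar top',[C[v,u].round(3).tolist() for v,u in ((165,284),(175,288),(182,291))])
"
```

```text
bar top [[0.344, -0.212, 0.498], [0.347, -0.217, 0.485], [0.349, -0.22, 0.475]]
```

View pics/f2.png

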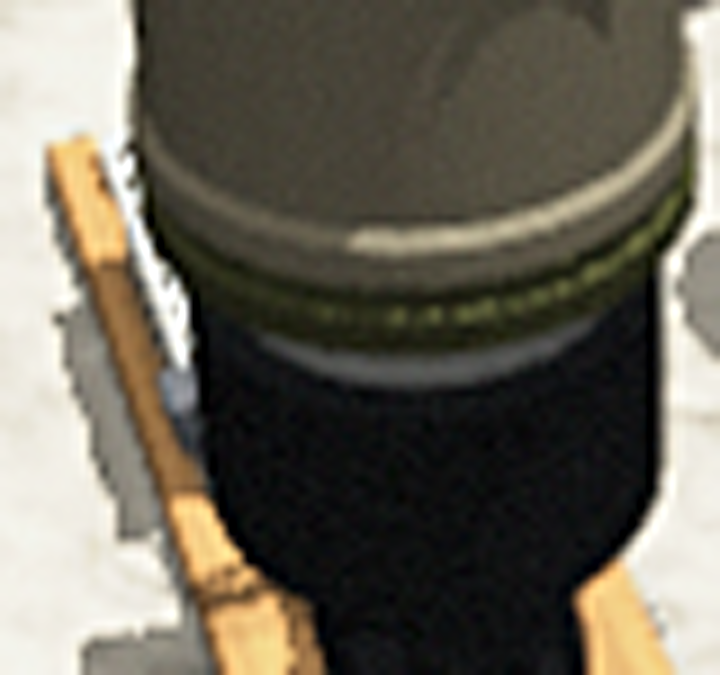

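>>> servo_tool([
  [[-0.4, 0.9, 0], 0],
  [[-0.4, 0.9, 0], 0],
  [[0, 0.9, 0], 0],
  [[0, 0.9, 0], 0],
  [[0, 0.9, 0], 0],
])

```text
clock: 41.82
tcp_pos: [0.5056, -0.239, 0.2322]
tool_rot: [-3.141, 0.0, 1.375]
force: [0.0, 0.5, -0.7]
grip_width: 0.0485
```

```bash
python3 -c "
from h import *
s=get_image('scene');t=get_image('top')
save('f3',cv2.resize(s['image'][155:230,255:335],None,fx=9,fy=9,interpolation=cv2.INTER_CUBIC))
save('f3full',s['image'])
C=cloud(t);y=np.array([.194,.981]);H=np.array([.572,.379])
q=-(C[...,:2]-H)@y; w=(C[...,:2]-H)@np.array([.981,-.194])
for a in(.03,.08,.13,.18,.27):
  k=(abs(q-a)<.02)&(abs(w)<.014)&(C[...,2]>.07)&(C[...,2]<.12);print('bar z',a,np.median(C[k][:,2]).round(4))
"
```

```text
bar z 0.03 0.1016
bar z 0.08 0.1026
bar z 0.13 0.1026
bar z 0.18 0.1028
bar z 0.27 0.1049
```

View pics/f3.png

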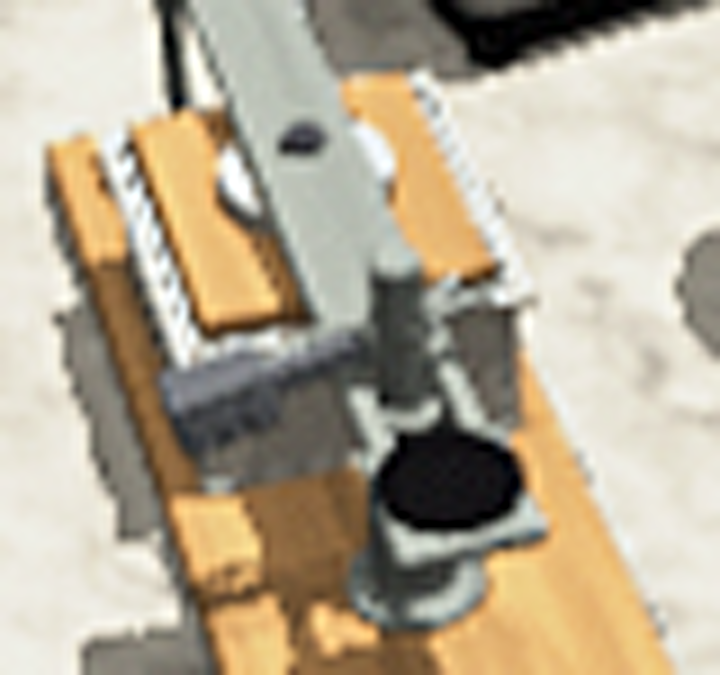

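View pics/f3full.png

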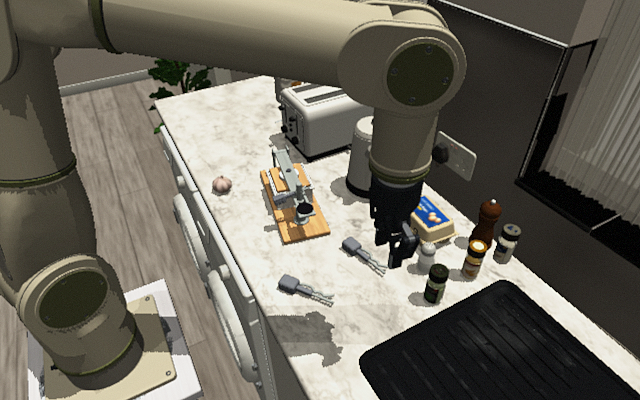

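```bash
python3 -c "
from h import *
go([.5,-.2,.2],78.7);print(env.hand_in())"
```

```text
t41.92 tcp [ 0.5065 -0.2385  0.2315] yaw 78.86 rp [-1.7991e+02  1.1000e-01] F [-0.3   0.1  -0.18] w 0.0487
units [ 1.22 -0.46  1.05] roll 0.02
the job is handed in; nothing more can be done
None
```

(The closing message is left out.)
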